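# Stow the crampon files in the bifold-covered file chest

### The job

Put the bench files away in their chest: first clear the aluminium heel lift bar off the chest's cover into the open parts tray, then fold the bifold cover fully back by its knob. Stand every file that lies on the bench edgewise in a rack slot of its own, blade down on the slot floor right through the rack and handle towards you just clear of it, and only then draw the cover down flat again by its knob without letting it slam. Leave the buckles and the crampon plate where they lie.

Things in the scene. Friction and masses are not known exactly. Their poses are not given: they have to be found in the camera images.
- chest: pine chest fixed to the bench, 290 (x) x 300 (y), rim 72 mm high, walls 12, steel tracks up to 87 mm along both sides. Origin: centre of underside; x away from the robot along the tracks, y left. Inside floor 10 mm; slotted rack at x -38 to +22 mm, top 48 mm; handle rest at x -108 to -88, top 30, level with slot floors; front wall's inside at x = -133
- cover (a joint): bifold cover: angle (rad) of the rear panel above level, 0 closed flat, 1.42 fully folded at its stop. Two equal panels, 138 long, 270 wide, 10 thick; rear panel hinged at cover_hinge, lead panel hinged to it and its front edge rolling in the tracks at hinge height, so it rises like a tent, both at the same slope. Folded, its top is 215 mm above the bench. Stays where left; about 8 N moves it
- cover_hinge (a point): middle of the cover's rear hinge line, at chest x = +138 mm, height 73 mm
- cover_knob (a point): centre of the wooden knob's round head (30 mm wide, 22 tall) on the lead panel, 28 mm in front of the middle hinge. At cover angle a it lies, from cover_hinge in chest axes (m), at x = -0.166 cos a - 0.039 sin a, z = 0.110 sin a + 0.039 cos a. It tips towards the robot as the cover folds; pinched from above across the chest's y it can turn between the fingers all the way
- slot1 (a point): slot of the chest's rack furthest to the robot's right (-y): point at the near end of its floor, midway across. It runs 60 mm from here along the chest's +x, open at both ends, 7 mm wide, 18 deep, top 6 mm flared to 19; floor 30 mm above the bench. A stowed file's lower edge is on this floor, its origin 5 to 10 mm short of this point (-x), handle towards the robot
- slot2 (a point): the same point of the next slot to the left, 62 mm from slot1
- slot3 (a point): the same point of the next slot to the left, 124 mm from slot1
- slot4 (a point): the same point of the next slot to the left, 186 mm from slot1
- file1: flat file lying on edge on the bench, 170 mm long, 120 g: broad wooden handle 75 long, 32 wide, 20 high; steel blade 95 long, 20 high, 4 thick, upright, level with the handle below. Origin: underside, where handle meets blade; x to the tip, handle at -x, z up. Mass centre at x = +14 mm; grip the handle across y at x -12 to -36. Up to two files are absent (None)
- file2: flat file, the same as file1
- file3: flat file, the same as file1
- file4: flat file, the same as file1
- heel_bar: heel lift bar: flat-lying U of aluminium 10 mm thick, 80 g: cross bar 110 long (y) x 12 wide (x), two legs 50 mm towards -x at its ends. Origin: underside of the cross bar's middle. At the start on the closed cover's rear panel, underside 83 mm above the bench, cross bar roughly along the chest's y; grip the cross bar's middle across its 12 mm
- tray: open pine parts tray fixed to the bench, outside 140 (x) x 200 (y) x 34 mm, walls and floor 7 mm, empty at the start; origin: centre of its underside. The heel bar lies flat on its floor, any way round
- buckle1: black plastic ratchet buckle, 85 x 34 x 24 mm, loose on the bench left of the chest; leave it. Origin: centre of its underside, x along it
- buckle2: second black ratchet buckle like the first, on the bench between the chest and the tray; leave it
- crampon_plate: toothed steel crampon plate, 90 x 120 mm, teeth turned up to 23 mm, loose on the bench right of the tray; leave it. Origin: centre of its underside

How it is judged (in metres and radians):
On the way, in this order (a step that is already met when the one before it is completed fails the run):
1. the heel lift bar lies flat in the parts tray, with the cover still closed (x of heel_bar in the frame of tray between -0.067 and 0.067 m and y of heel_bar in the frame of tray between -0.09 and 0.09 m and height (world z) of heel_bar below 0.016 m and angle between heel_bar's own z axis and vertical below 0.15 rad and linear speed of heel_bar below 0.02 m/s and value of joint cover below 0.1 rad), for 0.2 s.
2. the cover is folded fully back (value of joint cover above 1.25 rad), for 0.2 s.
3. with the cover folded back, every file stands edgewise, home in a slot of the rack (value of joint cover above 1.15 rad and x of file1 in the frame of chest between -0.062 and -0.034 m and y of file1 in the frame of chest between -0.102 and 0.102 m and z of file1 in the frame of chest between 0.024 and 0.035 m and angle between the x axis of each of file1, file2, file3, file4 and the x axis of chest, either way round below 0.12 rad and angle between the z axis of each of file1, file2, file3, file4 and the z axis of chest, either way round below 0.15 rad and linear speed of each of file1, file2, file3, file4 below 0.02 m/s and contact force between the fingers and file1 below 0.1 N and x of file2 in the frame of chest between -0.062 and -0.034 m and y of file2 in the frame of chest between -0.102 and 0.102 m and z of file2 in the frame of chest between 0.024 and 0.035 m and contact force between the fingers and file2 below 0.1 N and x of file3 in the frame of chest between -0.062 and -0.034 m and y of file3 in the frame of chest between -0.102 and 0.102 m and z of file3 in the frame of chest between 0.024 and 0.035 m and contact force between the fingers and file3 below 0.1 N and x of file4 in the frame of chest between -0.062 and -0.034 m and y of file4 in the frame of chest between -0.102 and 0.102 m and z of file4 in the frame of chest between 0.024 and 0.035 m and contact force between the fingers and file4 below 0.1 N), for 0.3 s.
At the end, for the whole second after the job is handed in: cover down flat (under 0.06 rad); heel lift bar lying flat in the tray; every file present edgewise on a slot floor (within 5 mm of home height, origin 4 mm past to 24 mm short of the slot's near end, along the slot within 0.12 rad, upright within 0.15 rad), handle towards the robot, all at rest (value of joint cover below 0.06 rad and x of heel_bar in the frame of tray between -0.067 and 0.067 m and y of heel_bar in the frame of tray between -0.09 and 0.09 m and height (world z) of heel_bar below 0.016 m and angle between heel_bar's own z axis and vertical below 0.15 rad and linear speed of each of heel_bar, file1, file2, file3, file4 below 0.02 m/s and x of file1 in the frame of chest between -0.062 and -0.034 m and y of file1 in the frame of chest between -0.102 and 0.102 m and z of file1 in the frame of chest between 0.024 and 0.035 m and angle between the x axis of each of file1, file2, file3, file4 and the x axis of chest, either way round below 0.12 rad and angle between the z axis of each of file1, file2, file3, file4 and the z axis of chest, either way round below 0.15 rad and x of file2 in the frame of chest between -0.062 and -0.034 m and y of file2 in the frame of chest between -0.102 and 0.102 m and z of file2 in the frame of chest between 0.024 and 0.035 m and x of file3 in the frame of chest between -0.062 and -0.034 m and y of file3 in the frame of chest between -0.102 and 0.102 m and z of file3 in the frame of chest between 0.024 and 0.035 m and x of file4 in the frame of chest between -0.062 and -0.034 m and y of file4 in the frame of chest between -0.102 and 0.102 m and z of file4 in the frame of chest between 0.024 and 0.035 m); the robot touches nothing.
It fails at once if the cover slams or is flung (faster than 2.5 rad/s) (velocity of joint cover below -2.5 rad/s or velocity of joint cover above 2.5 rad/s).
It fails at once if a buckle or the crampon plate is shifted more than 6 cm (distance of any of buckle1, buckle2, crampon_plate from where it was at the start of the episode above 0.06 m).
Of file1, file2, file3, file4 only 2 to 4 are there at a start; the rules pass over those that are not, and their reading is None.
At some moment in a run one of file1, file2, file3, file4 may be knocked a few centimetres aside while the robot is not near it.
It also fails if it takes over 210 s, if anything falls off the work surface, if the arm or the gripper's body presses on something with over 40 N, if the wrist force passes 120 N, or if a joint passes its speed limit or range.

### The arm

A 6-joint arm with a two-finger parallel gripper is mounted at the origin on the work surface. World frame = base frame: x ahead of the robot, y to its left, z up, the work surface at z = 0. Lengths are in m, angles in degrees, forces in N, time in s.
With the tool pointing down it reaches from about 0.25 to 0.725 m from the base axis. Payload 9.7 kg.
Tool frame: the origin (TCP) lies between the finger pads; the fingertips stand bot.tcp_to_tips ahead of it and the grasp point (between the pads) lies 11 mm behind it (bot.tcp_to_tips is the distance from the TCP to the fingertips, in m); z points along the fingers, y is the line along which they close (so a half turn about z gives the same grasp; the last joint's range is limited). The gripper opens to 85 mm and grips with 20 to 120 N. Pads are 22 mm wide; open, the fingers measure 114 mm over their backs; the gripper's body (76 mm by 85 mm) begins 54 mm behind the grasp point. The pads swing forward as they close: fully open they stand 13 mm farther back than shut.
Start: joints at [73.854, 4.979, 10.078, 95.1, 0, 90], TCP at [0.153, 0.528, 0.239] pointing down, gripper open.
Joint ranges: [-179.16, 179.16], [-48.56, 103.87], [-65.8, 70.77], [-126.05, 130.52], [-82.76, 87.17], [-180, 180]. Speed limits (degrees/s): [127.2, 127.2, 147.25, 180, 180, 180].

### API

Orientations are given as [roll, pitch, yaw] about the fixed x, y, z axes, in that order (R = Rz(yaw) Ry(pitch) Rx(roll)).
In Python, from workcell import bot gives the robot as it stands. The module is installed in compiled form; this text tells all that it offers.
- The arm moves only by the tool carry_out, never from a script. Its arguments are lists of equal length, an entry for each row: "linear": the shift along the world's x, y, z normalised to -1 to 1, where 1 is 2 cm, a list of three; "rotation": the turn, a rotation vector about the world's x, y, z normalised to -1 to 1, where 1 is 8 degrees, a list of three; "grip": the closure, from -1 (fully open) to 1 (shut). In form: {"linear": [[tx, ty, tz], ...], "rotation": [[rx, ry, rz], ...], "grip": [grip, ...]}. A call has 1 to 12 rows; each row shifts and turns the commanded pose from where the row before left it; what a row does not reach is not made up. A row lasts 1/10 s, in which the tool goes at most 50 mm and 8.59 degrees, less where a joint would pass 70% of its speed; a pose out of reach is approached as far as the arm can. A call with a number of a shift or a turn outside -1 to 1 is refused whole. A call with a gripper value outside its range is refused whole. The fingers move at their own pace and stop on an object; "grip_force" is the grip in N (left out, the last holds). Time passes only in rows, so rows that do not move let the fingers close. It gives the time, the measured TCP pose, the force, the opening and the grip force at its end, in the units of the state.
- bot.get_obs(): the state, without advancing time (a new reading comes with each control period).
- bot.camera(name): name is "side" or "top"; returns the picture (420x560x3 uint8, blue, green, red); there is no depth.
- bot.camera_model(name): a dict with "fx", "fy", "cx", "cy" (pixels), "camera_from_world" (4x4, takes a point from world to camera coordinates). Camera axes: x right, y up, looking along -z (the intrinsics and any distortion apply to the point x, -y, -z); pixel columns grow to the right and rows downward; lengths in m; the calibration is good to about 2 mm. A picture is of the moment at which its call begins. camera_model takes no time and is no camera call.
- bot.job_done(): hands the job in; it is judged then, once.
The state is a dict: "time": time; "q": joint angles; "qd": joint speeds; "joint_efforts": joint torques, N m; "ee_pos": TCP position; "tcp_rot": TCP orientation; "wrist_force": force on the tool from outside, world axes, zero at the start; "torque": the same for the moment, N m; "opening": finger opening in m; "grasp_force": force on a finger pad.
Only numpy, scipy, OpenCV 4.12 (cv2) and the standard library are available. Lean on these libraries where they do the work, as an engineer would, in place of code of your own. Each camera call takes 0.05 s, during which the arm holds its last target. There are 200 camera calls.

## Working session

There is one attempt and no reset: what is moved stays moved. The work goes in short steps, Python scripts to look and compute and a tool call to move; the robot and the scene stay as the last step left them, time stands still between calls to the robot, and variables do not carry over. Pictures are saved under pics/ and viewed, at most 14 in all, crops included, and the job is handed in when it is done.

Besides the shell and the picture viewer there is one more tool, called by a JSON object that holds its "api" and its "payload". carry_out: Moves the arm, as the interface text tells. Its arguments: {"type":"object","properties":{"linear":{"type":"array","items":{"type":"array","items":{"type":"number"}}},"rotation":{"type":"array","items":{"type":"array","items":{"type":"number"}}},"grip":{"type":"array","items":{"type":"number"}},"grip_force":{"type":"number"}},"required":["linear","rotation","grip"]}

```bash
mkdir -p pics
cat > h.py <<'E'
import numpy as np, cv2
from workcell import bot
def proj(n,P):
    m=bot.camera_model(n);T=np.array(m["camera_from_world"]);P=np.atleast_2d(P)
    c=P@T[:3,:3].T+T[:3,3]
    return np.c_[m["fx"]*c[:,0]/-c[:,2]+m["cx"], m["fy"]*-c[:,1]/-c[:,2]+m["cy"]]
def ray(n,uv):
    m=bot.camera_model(n);T=np.array(m["camera_from_world"]);R=T[:3,:3]
    uv=np.atleast_2d(uv).astype(float)
    d=np.c_[(uv[:,0]-m["cx"])/m["fx"],-(uv[:,1]-m["cy"])/m["fy"],-np.ones(len(uv))]@R
    return -R.T@T[:3,3],d
def onz(n,uv,z):
    o,d=ray(n,uv);return o+d*((z-o[2])/d[:,2])[:,None]
def tri(a,ua,b,ub):
    o1,d1=ray(a,ua);o2,d2=ray(b,ub);d1=d1[0];d2=d2[0]
    s=np.linalg.lstsq(np.c_[d1,-d2],o2-o1,rcond=None)[0]
    p,q=o1+s[0]*d1,o2+s[1]*d2
    return (p+q)/2,np.linalg.norm(p-q)
E
python3 - <<'E'
from h import *
for n in("top","side"):
    cv2.imwrite(f"pics/{n}0.png",bot.camera(n))
    m=bot.camera_model(n);print(m.keys(),m["fx"],m["cx"],ray(n,[[280,210]]))
print(bot.get_obs(),bot.tcp_to_tips)
E
```

```text
dict_keys(['fx', 'fy', 'cx', 'cy', 'camera_from_world']) 451.85934791451984 284.92953790926225 (array([0.43002834, 0.03423913, 1.27698863]), array([[ 0.10850764, -0.00928658, -0.99412774]]))
dict_keys(['fx', 'fy', 'cx', 'cy', 'camera_from_world']) 394.2100471780061 282.99320863901323 (array([ 0.31516688, -0.82163081,  0.67277888]), array([[ 0.24624743,  0.79825149, -0.54982493]]))
{'time': 0.1, 'q': array([ 7.38535311e+01,  5.00573903e+00,  1.00383687e+01,  9.50980258e+01,
       -8.18961167e-04,  9.00011789e+01]), 'qd': array([ 0.00025141, -0.09702349,  0.20757919,  0.05264557,  0.03654977,
       -0.01244618]), 'joint_efforts': array([-1.80995071e-04, -5.21562016e+01,  4.65654159e+01,  1.59784919e-02,
        5.65496578e-05,  8.24525983e-06]), 'ee_pos': array([0.15290209, 0.52811947, 0.23866955]), 'tcp_rot': array([-1.79934604e+02,  8.20306213e-04,  1.63852353e+02]), 'wrist_force': array([0.36133948, 0.1639114 , 0.36903124]), 'torque': array([-0.0478208 ,  0.00593405,  0.00760349]), 'grasp_force': 0.0, 'opening': 0.08549378716780091} 0.008
```

View pics/top0.png

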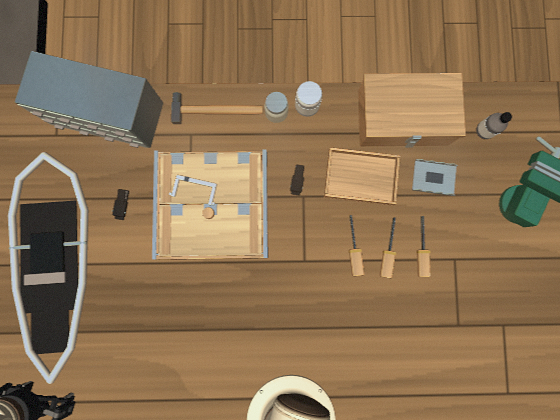

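View pics/side0.png

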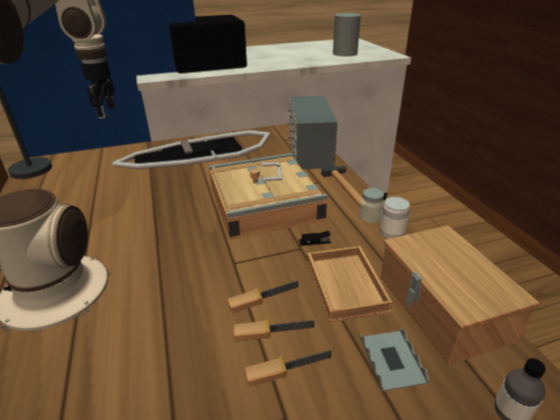

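Top view: the chest is at (153-268, 150-258), with the heel bar on its rear panel and the knob at (208,212). Three files lie at about (357,250), (389,250) and (424,250), and the tray is at (362,175). I'll enlarge to get precise pixels.

Run:
```python
from h import *
t=cv2.imread("pics/top0.png");s=cv2.imread("pics/side0.png")
a=cv2.resize(t[140:290,145:285],None,fx=4,fy=4,interpolation=cv2.INTER_CUBIC)[:,:400*2]
cv2.imwrite("pics/c1.png",cv2.resize(t[140:280,145:465],(800,350),interpolation=cv2.INTER_CUBIC))
cv2.imwrite("pics/c2.png",cv2.resize(s[150:390,200:450],(625,600),interpolation=cv2.INTER_CUBIC))
# handles: orange-ish wood saturated
for n,im,roi in(("top",t,(330,205,450,290)),("side",s,(215,275,340,390))):
    x0,y0,x1,y1=roi;c=im[y0:y1,x0:x1];hsv=cv2.cvtColor(c,cv2.COLOR_BGR2HSV)
    for nm,m in(("handle",(hsv[...,2]>175)&(hsv[...,1]>60)),("blade",(hsv[...,2]<85)&(hsv[...,1]<110))):
        N,l,st,ce=cv2.connectedComponentsWithStats(m.astype(np.uint8))
        for i in range(1,N):
            if st[i,4]>25:
                p=np.argwhere(l==i)[:,::-1]+[x0,y0]
                r=cv2.minAreaRect(p.astype(np.float32));print(n,nm,st[i,4],np.round(p.mean(0),1),np.round(r[0],1),np.round(r[1],1),round(r[2],1))
                if n=="top":print("   w",onz(n,p.mean(0),0.02).round(4), onz(n,cv2.boxPoints(r),0.02)[:,:2].round(3).tolist())
```

```text
top handle 290 [356.5 261.9] [356.7 261.9] [26.8 11.4] 82.9
   w [[ 0.4202 -0.1878  0.02  ]] [[0.455, -0.169], [0.459, -0.201], [0.385, -0.208], [0.382, -0.176]]
top handle 294 [424.  263.2] [424.5 263. ] [26. 11.] 90.0
   w [[ 0.4141 -0.3756  0.02  ]] [[0.451, -0.363], [0.45, -0.394], [0.379, -0.391], [0.379, -0.36]]
top handle 291 [387.8 263.8] [387.9 263.8] [11.3 26.3] 8.7
   w [[ 0.4137 -0.2747  0.02  ]] [[0.381, -0.252], [0.452, -0.266], [0.447, -0.297], [0.376, -0.283]]
top blade 50 [422.3 235.4] [422.3 235.5] [27.1  2.4] 87.9
   w [[ 0.4913 -0.3747  0.02  ]] [[0.529, -0.372], [0.529, -0.378], [0.453, -0.378], [0.453, -0.371]]
top blade 27 [390.3 240.6] [390.4 241. ] [ 1.7 18.2] 8.7
   w [[ 0.4779 -0.2842  0.02  ]] [[0.452, -0.277], [0.502, -0.287], [0.502, -0.292], [0.451, -0.282]]
side handle 487 [329.8 290.5] [330.5 290.5] [38.8 14.7] 68.2
side handle 183 [242.2 299.4] [242.8 299. ] [ 7.  28.2] 72.9
side handle 222 [248.7 329.3] [249.4 329.4] [ 8.1 29.4] 86.6
side handle 262 [261.3 371.8] [263.2 371. ] [ 9.2 33.9] 75.1
side blade 237 [279.4 289.1] [279.6 289.1] [ 6.3 38.3] 71.6
side blade 303 [291.7 325.7] [291.6 325.7] [ 7.  43.5] 83.7
side blade 329 [308.  359.5] [308.2 359.5] [ 7.2 47.1] 74.5
```

View pics/c1.png

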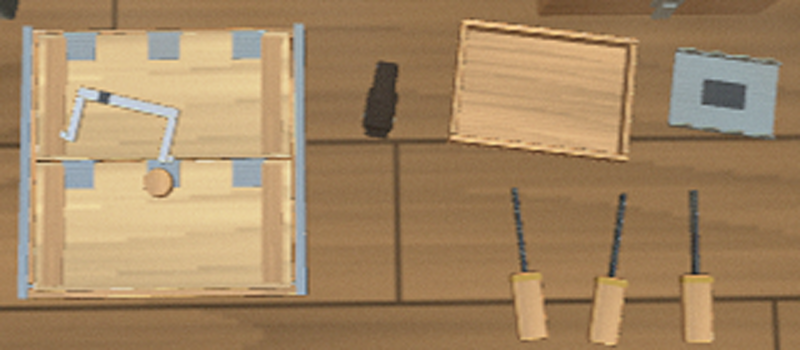

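View pics/c2.png

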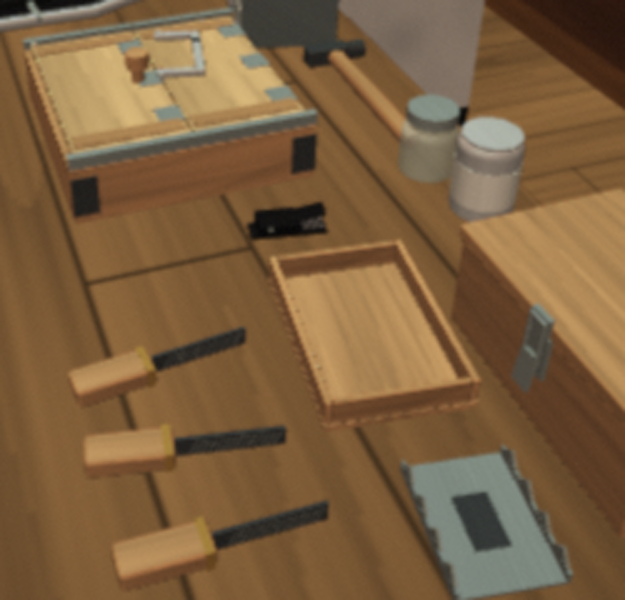

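Top crop: heel bar cross bar from (85,92) to (178,112), tray corners at (463,20), (637,40), (628,158), (450,138), knob at (158,181), and tracks at x≈27 and 299. The side crop shows the same things, with the cross bar from (195,33) to (203,73) and the knob top at (137,55).

```bash
cat >> h.py <<'E'
c1=lambda p:np.array([145,140])+(np.atleast_2d(p)+.5)/2.5-.5
c2=lambda p:np.array([200,150])+(np.atleast_2d(p)+.5)/2.5-.5
E
python3 - <<'E'
from h import *
t=cv2.imread("pics/top0.png")
hsv=cv2.cvtColor(t,cv2.COLOR_BGR2HSV)
m=((hsv[...,0]>95)&(hsv[...,0]<125)&(hsv[...,1]>40)).astype(np.uint8)
dirs=[];mids=[]
for x0,x1 in((150,161),(261,270)):
    ys,xs=np.nonzero(m[148:262,x0:x1]);p=np.c_[xs+x0,ys+148]
    w=onz("top",p,.087)[:,:2]
    r=cv2.minAreaRect(w.astype(np.float32)*1000);print("track",len(p),r, p.min(0),p.max(0))
    vx,vy,a,b=cv2.fitLine(w.astype(np.float32),cv2.DIST_HUBER,0,.01,.01).ravel();print(np.degrees(np.arctan2(vy,vx)),a,b)
T=lambda a,b:print(tri("top",c1(a),"side",c2(b))[0].round(4),tri("top",c1(a),"side",c2(b))[1].round(4))
print("bar corners");T((85,92),(195,33));T((178,112),(203,73))
print(onz("top",c1([(85,92),(178,112)]),.093).round(4))
print("knob");T((158,181),(137,54));print(onz("top",c1((158,181)),.123))
print("tray");w=onz("top",c1([(463,20),(637,40),(628,158),(450,138)]),.034);print(w.round(4),w.mean(0))
for a,b in(((463,20),(401,244)),((637,40),(476,382)),((628,158),(330,415)),((450,138),(273,260))):T(a,b)
print("file tips/handle ends")
for a,b in(((515,188),(245,333)),((623,194),(285,433)),((693,190),(327,508))):T(a,b)
for a,b in(((528,274),(150,358)),((611,280),(170,437)),((697,277),(207,530))):T(a,b)
for a,b in(((533,340),(72,378)),((605,344),(88,445)),((698,342),(116,560))):T(a,b)
print("tracks");T((297,25),(314,112));T((299,293),(70,155));T((27,28),(238,11));T((23,298),(25,42))
E
```

```text
track 229 ((580.212158203125, 352.88653564453125), (284.5368347167969, 10.365432739257812), 1.1330184936523438) [153 151] [157 258]
0.064977475 0.5686377 0.35336497
track 89 ((548.2291870117188, 61.64262771606445), (7.863479137420654, 223.18992614746094), 89.5367202758789) [264 173] [267 257]
1.3865749 0.48552334 0.063666806
bar corners
[0.6524 0.2901 0.0927] 0.0017
[0.6313 0.1924 0.0876] 0.0027
[[0.6515 0.2902 0.093 ]
 [0.629  0.1919 0.093 ]]
knob
[0.554  0.2084 0.1195] 0.0019
[[0.55266469 0.20807246 0.123     ]]
tray
[[ 0.7407 -0.1201  0.034 ]
 [ 0.7159 -0.3162  0.034 ]
 [ 0.5819 -0.3004  0.034 ]
 [ 0.6066 -0.1023  0.034 ]] [ 0.66127351 -0.20975677  0.034     ]
[ 0.7439 -0.1214  0.0288] 0.0039
[ 0.7164 -0.3167  0.0323] 0.0002
[ 0.5842 -0.3035  0.0241] 0.0021
[ 0.6092 -0.1033  0.0294] 0.004
file tips/handle ends
[ 0.5532 -0.177   0.0132] 0.0028
[ 0.545  -0.2994  0.0117] 0.0026
[ 0.5485 -0.3792  0.0119] 0.0024
[ 0.4569 -0.1872  0.0212] 0.0039
[ 0.449  -0.2797  0.0207] 0.0038
[ 0.4507 -0.3754  0.0227] 0.0031
[ 0.3844 -0.1901  0.0228] 0.0039
[ 0.3804 -0.2693  0.0248] 0.0067
[ 0.3795 -0.3746  0.0177] 0.0041
tracks
[0.7248 0.0653 0.0857] 0.002
[0.4393 0.0653 0.0883] 0.0047
[0.7296 0.3542 0.0826] 0.0117
[0.4375 0.353  0.0856] 0.0039
```

{"api": "carry_out", "payload": {"linear": [[0.81,-0.48,-0.1],[0.81,-0.48,-0.1],[0.81,-0.48,-0.1],[0.81,-0.48,-0.1],[0.81,-0.48,-0.1],[0.81,-0.48,-0.1],[0.81,-0.48,-0.1],[0.81,-0.48,-0.1],[0.81,-0.48,-0.1],[0.81,-0.48,-0.1]], "rotation": [[0,0,-0.36],[0,0,-0.36],[0,0,-0.36],[0,0,-0.36],[0,0,-0.36],[0,0,-0.36],[0,0,-0.36],[0,0,-0.36],[0,0,-0.36],[0,0,-0.36]], "grip": [0,0,0,0,0,0,0,0,0,0], "grip_force": 40}}

```text
time: 1.1
ee_pos: [0.3155, 0.4317, 0.2188]
tcp_rot: [-180.0, 0.0, 134.9]
wrist_force: [-0.5, -0.4, 0.8]
opening: 0.0424
grasp_force: 0.0
```

{"api": "carry_out", "payload": {"linear": [[0.81,-0.48,-0.1],[0.81,-0.48,-0.1],[0.81,-0.48,-0.1],[0.81,-0.48,-0.1],[0.81,-0.48,-0.1],[0.81,-0.48,-0.1],[0.81,-0.48,-0.1],[0.81,-0.48,-0.1],[0.81,-0.48,-0.1],[0.81,-0.48,-0.1]], "rotation": [[0,0,-0.36],[0,0,-0.36],[0,0,-0.36],[0,0,-0.36],[0,0,-0.36],[0,0,-0.36],[0,0,-0.36],[0,0,-0.36],[0,0,-0.36],[0,0,-0.36]], "grip": [0,0,0,0,0,0,0,0,0,0]}}

```text
time: 2.1
ee_pos: [0.4776, 0.3357, 0.1988]
tcp_rot: [-180.0, 0.0, 106.1]
wrist_force: [-0.5, 0.5, 1.1]
opening: 0.0426
grasp_force: 0.0
```

{"api": "carry_out", "payload": {"linear": [[0.81,-0.48,-0.1],[0.81,-0.48,-0.1],[0.81,-0.48,-0.1],[0.81,-0.48,-0.1],[0.81,-0.48,-0.1],[0.81,-0.48,-0.1],[0.81,-0.48,-0.1],[0.81,-0.48,-0.1],[0.81,-0.48,-0.1],[0.81,-0.48,-0.1],[0,0,0],[0,0,0]], "rotation": [[0,0,-0.36],[0,0,-0.36],[0,0,-0.36],[0,0,-0.36],[0,0,-0.36],[0,0,-0.36],[0,0,-0.36],[0,0,-0.36],[0,0,-0.36],[0,0,-0.36],[0,0,0],[0,0,0]], "grip": [0,0,0,0,0,0,0,0,0,0,0,0]}}

```text
time: 3.3
ee_pos: [0.6393, 0.2399, 0.1788]
tcp_rot: [-180.0, 0.0, 77.4]
wrist_force: [-0.4, 0.2, -0.5]
opening: 0.0423
grasp_force: 0.0
```

{"api": "carry_out", "payload": {"linear": [[0.08,0.05,-1],[0,0,-1],[0,0,-1],[0,0,-0.7],[0,0,-0.5],[0,0,0],[0,0,0],[0,0,0],[0,0,0],[0,0,0],[0,0,0]], "rotation": [[0,0,0],[0,0,0],[0,0,0],[0,0,0],[0,0,0],[0,0,0],[0,0,0],[0,0,0],[0,0,0],[0,0,0],[0,0,0]], "grip": [0,0,0,0,0,0,1,1,1,1,1]}}

```text
time: 4.4
ee_pos: [0.6411, 0.2415, 0.0966]
tcp_rot: [179.9, -0.1, 77.5]
wrist_force: [0.1, -0.1, 4.9]
opening: 0.0104
grasp_force: 39.5
```

{"api": "carry_out", "payload": {"linear": [[0,0,0.5],[0,0,0.8],[0,0,1],[0,0,1],[0,0,0.7],[0,0,0]], "rotation": [[0,0,0],[0,0,0],[0,0,0],[0,0,0],[0,0,0],[0,0,0]], "grip": [1,1,1,1,1,1]}}

```text
time: 5.0
ee_pos: [0.6413, 0.2415, 0.1781]
tcp_rot: [179.8, -0.1, 77.5]
wrist_force: [0.4, 1.0, -0.8]
opening: 0.0105
grasp_force: 39.0
```

Run:
```python
from h import *
s=bot.camera("side");t=bot.camera("top")
cv2.imwrite("pics/g1.png",np.hstack([cv2.resize(s[100:250,200:340],(560,600)),cv2.resize(t[140:270,145:275],(240,240))[:, :240].repeat(1,0) if 0 else np.vstack([cv2.resize(t[140:270,145:275],(240,240)),np.zeros((360,240,3),np.uint8)])]))
print(bot.get_obs()["opening"],bot.get_obs()["ee_pos"])
```

```text
0.010007027390437363 [0.6405822  0.24127923 0.17507105]
```

View pics/g1.png

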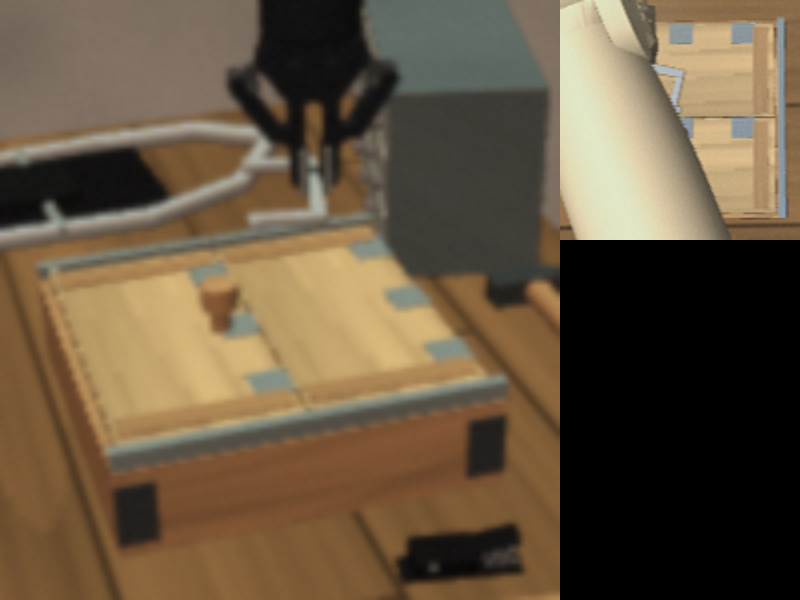

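Held and level. Carrying it to the tray.

{"api": "carry_out", "payload": {"linear": [[0.067,-0.5,0],[0.067,-0.95,0],[0.067,-0.95,0],[0.067,-0.95,0],[0.067,-0.95,0],[0.067,-0.95,0],[0.067,-0.95,0],[0.067,-0.95,0],[0.067,-0.95,0],[0.067,-0.95,0],[0.067,-0.95,0],[0.067,-0.95,0]], "rotation": [[0,0,0.03],[0,0,0.03],[0,0,0.03],[0,0,0.03],[0,0,0.03],[0,0,0.03],[0,0,0.03],[0,0,0.03],[0,0,0.03],[0,0,0.03],[0,0,0.03],[0,0,0.03]], "grip": [1,1,1,1,1,1,1,1,1,1,1,1]}}

```text
time: 6.3
ee_pos: [0.6561, 0.0208, 0.1741]
tcp_rot: [-179.9, 0.0, 80.3]
wrist_force: [0.0, 0.4, -1.3]
opening: 0.01
grasp_force: 39.0
```

{"api": "carry_out", "payload": {"linear": [[0.067,-0.95,0],[0.067,-0.95,0],[0.067,-0.95,0],[0.067,-0.95,0],[0.067,-0.95,0],[0.067,-0.95,0],[0.067,-0.95,0],[0.067,-0.95,0],[0.067,-0.95,0],[0.067,-0.95,0],[0.067,-0.95,0],[0.067,-0.7,0]], "rotation": [[0,0,0.03],[0,0,0.03],[0,0,0.03],[0,0,0.03],[0,0,0.03],[0,0,0.03],[0,0,0.03],[0,0,0.03],[0,0,0.03],[0,0,0.03],[0,0,0.03],[0,0,0.03]], "grip": [1,1,1,1,1,1,1,1,1,1,1,1]}}

```text
time: 7.5
ee_pos: [0.672, -0.2024, 0.1741]
tcp_rot: [-179.9, -0.0, 83.2]
wrist_force: [0.4, -0.1, -0.3]
opening: 0.0103
grasp_force: 39.0
```

{"api": "carry_out", "payload": {"linear": [[0,0,0],[0,0,-0.8],[0,0,-1],[0,0,-1],[0,0,-1],[0,0,-0.7],[0,0,0]], "rotation": [[0,0,0],[0,0,0],[0,0,0],[0,0,0],[0,0,0],[0,0,0],[0,0,0]], "grip": [1,1,1,1,1,1,1]}}

```text
time: 8.2
ee_pos: [0.6716, -0.1998, 0.0827]
tcp_rot: [-179.8, -0.0, 83.2]
wrist_force: [0.1, -0.4, -1.1]
opening: 0.0101
grasp_force: 39.1
```

{"api": "carry_out", "payload": {"linear": [[0,-0.5,-0.8],[0,0,-0.8],[0,0,-0.8],[0,0,-0.4],[0,0,-0.3],[0,0,0],[0,0,0],[0,0,0]], "rotation": [[0,0,0],[0,0,0],[0,0,0],[0,0,0],[0,0,0],[0,0,0],[0,0,0],[0,0,0]], "grip": [1,1,1,1,1,1,0,0]}}

```text
time: 9.0
ee_pos: [0.6732, -0.2108, 0.0243]
tcp_rot: [179.9, 0.0, 83.2]
wrist_force: [-1.9, -0.6, 0.6]
opening: 0.0385
grasp_force: 0.0
```

{"api": "carry_out", "payload": {"linear": [[0,0,0],[0,0,0.5],[0,0,1],[0,0,1],[0,0,1],[0,0,1],[0,0,1],[0,0,1],[0,0,1]], "rotation": [[0,0,0],[0,0,0],[0,0,0],[0,0,0],[0,0,0],[0,0,0],[0,0,0],[0,0,0],[0,0,0]], "grip": [0,0,0,0,0,0,0,0,0]}}

```text
time: 9.9
ee_pos: [0.6727, -0.2107, 0.1754]
tcp_rot: [179.9, 0.0, 83.2]
wrist_force: [-0.1, -0.6, 0.2]
opening: 0.0427
grasp_force: 0.0
```

Run:
```python
from h import *
s=bot.camera("side")
cv2.imwrite("pics/g2.png",cv2.resize(s[150:380,180:430],(625,575)))
print(bot.get_obs())
```

```text
{'time': 9.95, 'q': array([-1.73894626e+01,  2.64751316e+01,  2.96230276e+01,  9.28263640e+01,
       -2.55953915e-04,  7.93933378e+01]), 'qd': array([ 0.01677153, -1.04428459, -1.6897723 , -4.12965785,  0.03111667,
        0.04416835]), 'joint_efforts': array([-1.08037242e-03, -5.68615508e+01,  3.47702765e+01, -1.12413391e+00,
       -6.31018906e-05, -1.04890521e-04]), 'ee_pos': array([ 0.67343013, -0.2109055 ,  0.17928454]), 'tcp_rot': array([1.79684009e+02, 5.94342727e-02, 8.32170350e+01]), 'wrist_force': array([-1.93971543,  0.97225017,  2.5995236 ]), 'torque': array([ 0.01312837,  0.0341801 , -0.02794664]), 'grasp_force': 0.0, 'opening': 0.04289491056405341}
```

View pics/g2.png

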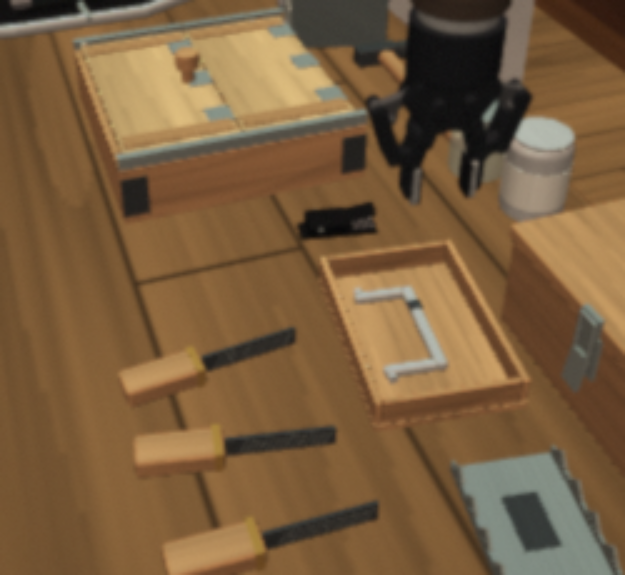

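The bar lies flat in the tray. On to the knob.

{"api": "carry_out", "payload": {"linear": [[-0.25,0.87,0],[-0.25,0.87,0],[-0.25,0.87,0],[-0.25,0.87,0],[-0.25,0.87,0],[-0.25,0.87,0],[-0.25,0.87,0],[-0.25,0.87,0],[-0.25,0.87,0],[-0.25,0.87,0],[-0.25,0.87,0],[-0.25,0.87,0]], "rotation": [[0,0,0.507],[0,0,0.507],[0,0,0.507],[0,0,0.507],[0,0,0.507],[0,0,0.507],[0,0,0.507],[0,0,0.507],[0,0,0.507],[0,0,0.507],[0,0,0.507],[0,0,0.507]], "grip": [-0.5,-0.5,-0.5,-0.5,-0.5,-0.5,-0.5,-0.5,-0.5,-0.5,-0.5,-0.5]}}

```text
time: 11.15
ee_pos: [0.6125, -0.0012, 0.174]
tcp_rot: [180.0, 0.0, 132.1]
wrist_force: [0.3, -0.1, 0.4]
opening: 0.0643
grasp_force: 0.0
```

{"api": "carry_out", "payload": {"linear": [[-0.25,0.87,0],[-0.25,0.87,0],[-0.25,0.87,0],[-0.25,0.87,0],[-0.25,0.87,0],[-0.25,0.87,0],[-0.25,0.87,0],[-0.25,0.87,0],[-0.25,0.87,0],[-0.25,0.87,0],[-0.25,0.87,0],[-0.25,0.87,0]], "rotation": [[0,0,0.507],[0,0,0.507],[0,0,0.507],[0,0,0.507],[0,0,0.507],[0,0,0.507],[0,0,0.507],[0,0,0.507],[0,0,0.507],[0,0,0.507],[0,0,0.507],[0,0,0.507]], "grip": [-0.5,-0.5,-0.5,-0.5,-0.5,-0.5,-0.5,-0.5,-0.5,-0.5,-0.5,-0.5]}}

```text
time: 12.35
ee_pos: [0.5525, 0.2076, 0.174]
tcp_rot: [180.0, 0.1, -179.3]
wrist_force: [0.7, 0.4, -0.3]
opening: 0.0641
grasp_force: 0.0
```

{"api": "carry_out", "payload": {"linear": [[0,0,-1],[0,0,-0.5],[0,0,0],[0,0,0]], "rotation": [[0,0,0],[0,0,0],[0,0,0],[0,0,0]], "grip": [-0.5,-0.5,-0.5,-0.5]}}

```text
time: 12.75
ee_pos: [0.5527, 0.2065, 0.1437]
tcp_rot: [-180.0, -0.0, -179.5]
wrist_force: [0.7, -0.1, 1.3]
opening: 0.064
grasp_force: 0.0
```

{"api": "carry_out", "payload": {"linear": [[0.04,0.1,-0.7],[0,0,-0.7],[0,0,-0.6],[0,0,0],[0,0,0],[0,0,0],[0,0,0],[0,0,0],[0,0,0],[0,0,0]], "rotation": [[0,0,0],[0,0,0],[0,0,0],[0,0,0],[0,0,0],[0,0,0],[0,0,0],[0,0,0],[0,0,0],[0,0,0]], "grip": [-0.5,-0.5,-0.5,-0.5,1,1,1,1,1,1], "grip_force": 50}}

```text
time: 13.75
ee_pos: [0.5538, 0.2086, 0.1041]
tcp_rot: [-180.0, 0.1, -179.5]
wrist_force: [-1.1, -3.9, 5.7]
opening: 0.0285
grasp_force: 49.4
```

Run:
```python
from h import *
a=np.r_[np.linspace(0,1.42,29)]
k=np.c_[-.166*np.cos(a)-.039*np.sin(a),.110*np.sin(a)+.039*np.cos(a)]
print((np.diff(k,axis=0)/.02).round(2).tolist(), k[-1]-k[0])
```

```text
[[-0.09, 0.28], [-0.07, 0.27], [-0.04, 0.26], [-0.02, 0.26], [-0.0, 0.25], [0.02, 0.24], [0.04, 0.23], [0.06, 0.22], [0.09, 0.21], [0.11, 0.2], [0.13, 0.19], [0.15, 0.18], [0.17, 0.17], [0.19, 0.15], [0.21, 0.14], [0.23, 0.13], [0.25, 0.11], [0.26, 0.1], [0.28, 0.09], [0.3, 0.07], [0.31, 0.06], [0.33, 0.04], [0.34, 0.03], [0.35, 0.01], [0.37, -0.0], [0.38, -0.02], [0.39, -0.03], [0.4, -0.05]] [0.10250515 0.07561049]
```

{"api": "carry_out", "payload": {"linear": [[-0.09,0,0.28],[-0.07,0,0.27],[-0.04,0,0.26],[-0.02,0,0.26],[0,0,0.25],[0.02,0,0.24],[0.04,0,0.23],[0.06,0,0.22],[0.09,0,0.21],[0.11,0,0.2],[0.13,0,0.19],[0.15,0,0.18]], "rotation": [[0,0,0],[0,0,0],[0,0,0],[0,0,0],[0,0,0],[0,0,0],[0,0,0],[0,0,0],[0,0,0],[0,0,0],[0,0,0],[0,0,0]], "grip": [1,1,1,1,1,1,1,1,1,1,1,1]}}

```text
time: 14.95
ee_pos: [0.5582, 0.2086, 0.1582]
tcp_rot: [-179.9, -0.4, -179.4]
wrist_force: [-14.9, -2.6, -7.2]
opening: 0.0285
grasp_force: 50.0
```

{"api": "carry_out", "payload": {"linear": [[0.17,0,0.17],[0.19,0,0.15],[0.21,0,0.14],[0.23,0,0.13],[0.25,0,0.11],[0.26,0,0.1],[0.28,0,0.09],[0.3,0,0.07],[0.31,0,0.06]], "rotation": [[0,0,0],[0,0,0],[0,0,0],[0,0,0],[0,0,0],[0,0,0],[0,0,0],[0,0,0],[0,0,0]], "grip": [1,1,1,1,1,1,1,1,1]}}

```text
time: 15.85
ee_pos: [0.604, 0.2088, 0.1809]
tcp_rot: [-180.0, -0.1, -179.4]
wrist_force: [-11.5, -3.4, 8.3]
opening: 0.027
grasp_force: 48.5
```

{"api": "carry_out", "payload": {"linear": [[0.33,0,0.04],[0.34,0,0.03],[0.35,0,0.01],[0.37,0,0],[0.38,0,-0.02],[0.39,0,-0.03],[0.4,0,-0.05],[0,0,0],[0,0,0]], "rotation": [[0,0,0],[0,0,0],[0,0,0],[0,0,0],[0,0,0],[0,0,0],[0,0,0],[0,0,0],[0,0,0]], "grip": [1,1,1,1,1,1,1,1,1]}}

```text
time: 16.75
ee_pos: [0.6594, 0.2089, 0.1895]
tcp_rot: [179.8, 0.9, -179.5]
wrist_force: [-1.5, -1.9, 34.0]
opening: 0.0251
grasp_force: 72.9
```

Run:
```python
from h import *
s=bot.camera("side")
cv2.imwrite("pics/k1.png",cv2.resize(s[80:250,180:350],(600,600)))
print(bot.get_obs()['wrist_force'],bot.get_obs()['ee_pos'])
```

```text
[-8.79820824 -6.60658662 43.87830791] [0.65928764 0.20888578 0.18949782]
```

View pics/k1.png

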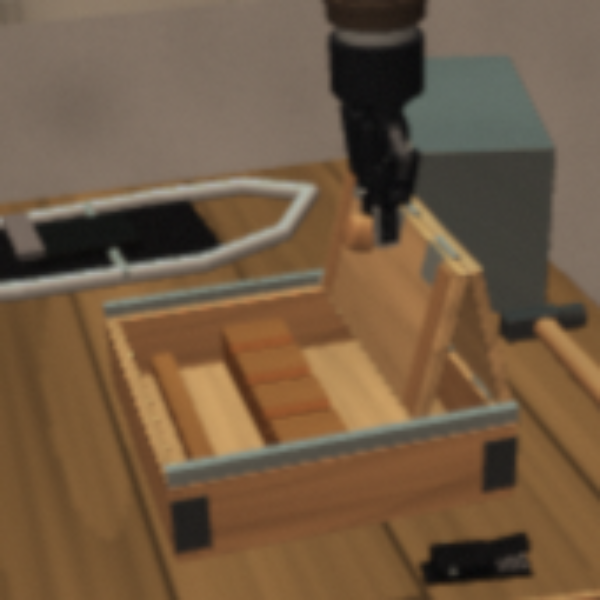

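The cover is only about 80% folded, because the fingers slipped along the knob. I'll release, rise and measure.

{"api": "carry_out", "payload": {"linear": [[0,0,0.3],[0,0,0],[0,0,0],[0,0,0.5],[0,0,1],[0,0,1],[-1,0,1],[-1,0,0.5],[-1,0,0],[-1,0,0]], "rotation": [[0,0,0],[0,0,0],[0,0,0],[0,0,0],[0,0,0],[0,0,0],[0,0,0],[0,0,0],[0,0,0],[0,0,0]], "grip": [0,-0.5,-0.5,-0.5,-0.5,-0.5,-0.5,-0.5,-0.5,-0.5]}}

```text
time: 17.8
ee_pos: [0.5756, 0.2091, 0.2656]
tcp_rot: [180.0, 0.0, -179.4]
wrist_force: [-0.0, -0.1, -0.7]
opening: 0.0639
grasp_force: 0.0
```

Run:
```python
from h import *
s=bot.camera("side")
cv2.imwrite("pics/k2.png",cv2.resize(s[80:250,180:350],(600,600)))
for a in np.arange(.9,1.45,.1):
    k=np.array([.7195-.166*np.cos(a)-.039*np.sin(a),.2085,.073+.11*np.sin(a)+.039*np.cos(a)])
    h=np.array([.7195-.138*np.cos(a),.2085-.135,.073+.138*np.sin(a)])
    print(round(a,2),k.round(3),((proj("side",[k,h])-[180,80])*600/170).round(0).tolist())
print(bot.get_obs()['wrist_force'],bot.get_obs()['ee_pos'])
```

```text
0.9 [0.586 0.208 0.183] [[295.0, 248.0], [403.0, 313.0]]
1.0 [0.597 0.208 0.187] [[308.0, 243.0], [417.0, 301.0]]
1.1 [0.609 0.208 0.189] [[322.0, 238.0], [432.0, 291.0]]
1.2 [0.623 0.208 0.19 ] [[337.0, 235.0], [448.0, 281.0]]
1.3 [0.638 0.208 0.189] [[354.0, 233.0], [464.0, 274.0]]
1.4 [0.653 0.208 0.188] [[371.0, 232.0], [480.0, 268.0]]
[1.62225341 0.19125776 1.92585351] [0.5733635  0.20917346 0.2664215 ]
```

View pics/k2.png

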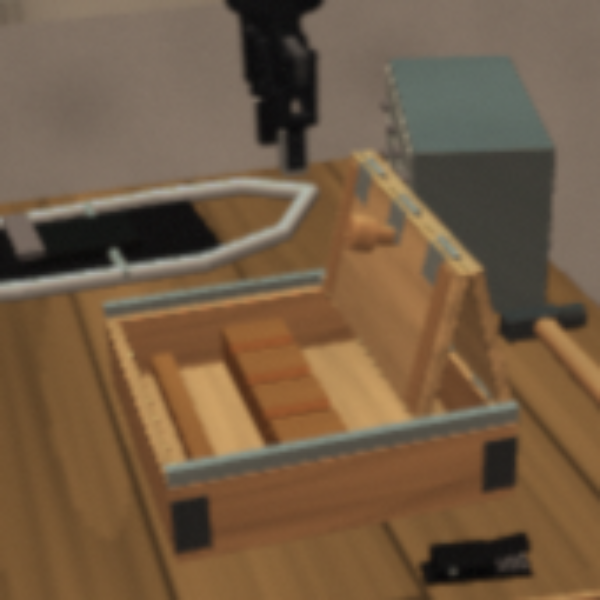

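Knob at crop (368,231) and hinge corner at about (480,267), so the cover angle is about 1.38 and it counts as folded. I'll move between the chest and the files and measure both from above.

{"api": "carry_out", "payload": {"linear": [[-0.4,-0.5,0],[-0.5,-1,0],[-0.5,-1,0],[-0.5,-1,0],[-0.5,-1,0],[-0.5,-1,0],[-0.5,-1,0],[-0.5,-1,0],[-0.5,-1,0],[-0.5,-1,-0.5],[-0.5,-1,-0.5],[-0.5,-1,-0.5]], "rotation": [[0,0,0],[0,0,0],[0,0,0],[0,0,0],[0,0,0],[0,0,0],[0,0,0],[0,0,0],[0,0,0],[0,0,0],[0,0,0],[0,0,0]], "grip": [-0.5,-0.5,-0.5,-0.5,-0.5,-0.5,-0.5,-0.5,-0.5,-0.5,-0.5,-0.5]}}

```text
time: 19.05
ee_pos: [0.458, -0.0218, 0.2351]
tcp_rot: [180.0, 0.0, -179.4]
wrist_force: [0.3, 0.2, 0.2]
opening: 0.0638
grasp_force: 0.0
```

```bash
cat >> h.py <<'E'
def files(t,roi=(325,190,460,295)):
    x0,y0,x1,y1=roi;hsv=cv2.cvtColor(t[y0:y1,x0:x1],cv2.COLOR_BGR2HSV)
    out=[]
    N,l,st,ce=cv2.connectedComponentsWithStats(((hsv[...,2]>175)&(hsv[...,1]>60)).astype(np.uint8))
    for i in range(1,N):
        if st[i,4]<200: continue
        p=np.argwhere(l==i)[:,::-1]+[x0,y0]
        w=onz("top",p,.02)[:,:2];c=w.mean(0)
        r=cv2.boxPoints(cv2.minAreaRect(p.astype(np.float32)));r=onz("top",r,.02)[:,:2]
        e=[r[1]-r[0],r[2]-r[1]];e=max(e,key=np.linalg.norm);e=e if e[0]>0 else -e
        yaw=np.degrees(np.arctan2(e[1],e[0]));u=e/np.linalg.norm(e)
        out.append((st[i,4],c.round(4),round(yaw,1),"grip",(c+.0135*u).round(4)))
    return out
E
python3 - <<'E'
from h import *
t=bot.camera("top");cv2.imwrite("pics/t2.png",t)
cv2.imwrite("pics/t2c.png",cv2.resize(t[140:270,145:275],(600,600),interpolation=cv2.INTER_CUBIC))
for f in files(t):print(*f)
print(bot.get_obs()['ee_pos'])
E
```

```text
614 [ 0.6076 -0.2108] 89.4 grip [ 0.6078 -0.1973]
272 [ 0.4139 -0.2748] -11.7 grip [ 0.4272 -0.2775]
278 [ 0.4148 -0.3757] -2.9 grip [ 0.4282 -0.3764]
[ 0.45654463 -0.02365962  0.2337838 ]
```

View pics/t2c.png

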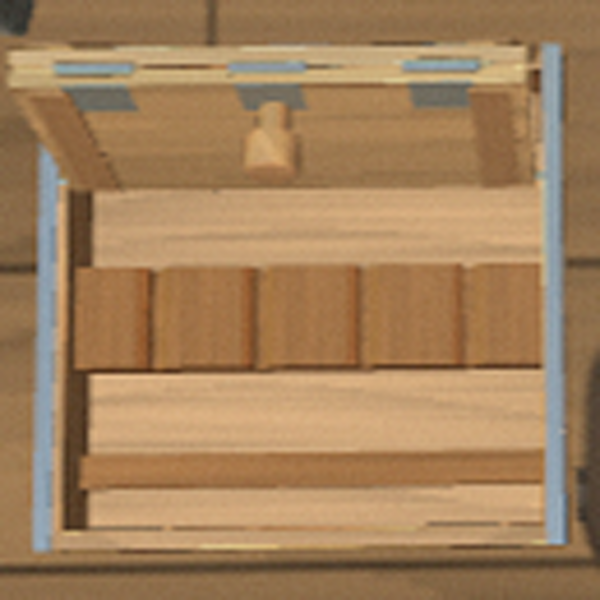

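Slots show as dark gaps at crop columns ≈154, 254, 359 and 464 between rows 266 and 368. File A is hidden by the arm. I'll compute the slot positions now.

Run:
```python
from h import *
t=cv2.imread("pics/t2.png")
f=lambda p:np.array([145,140])+(np.atleast_2d(p)+.5)/(600/130)-.5
p=[(154,368),(254,368),(360,368),(464,368)];q=[(154,266),(255,266),(359,264),(463,263)]
print(onz("top",f(p),.048).round(4).tolist());print(onz("top",f(q),.048).round(4).tolist())
print("rackfront/rear z.048",onz("top",f([(300,369),(300,265)]),.048).round(4).tolist())
g=cv2.cvtColor(t,cv2.COLOR_BGR2GRAY)
for c in(150,300):
    r=int(140+330/4.615);print(g[r-12:r+8:6,160:265].tolist() if c==150 else '')
hsv=cv2.cvtColor(t,cv2.COLOR_BGR2HSV)
m=((hsv[...,0]>95)&(hsv[...,0]<125)&(hsv[...,1]>40)).astype(np.uint8)
for x0,x1 in((150,160),(260,270)):
    ys,xs=np.nonzero(m[175:262,x0:x1]);w=onz("top",np.c_[xs+x0,ys+175],.087)[:,:2].astype(np.float32)
    v=cv2.fitLine(w,cv2.DIST_HUBER,0,.01,.01).ravel();print(np.degrees(np.arctan(v[1]/v[0])),v[3]+(.58-v[2])*v[1]/v[0],w.min(0),w.max(0))
```

```text
[[0.5418, 0.3003, 0.048], [0.5411, 0.2416, 0.048], [0.5404, 0.1793, 0.048], [0.5396, 0.1181, 0.048]]
[[0.6024, 0.3011, 0.048], [0.6018, 0.2415, 0.048], [0.6023, 0.1801, 0.048], [0.6022, 0.1184, 0.048]]
rackfront/rear z.048 [[0.5402, 0.2146, 0.048], [0.6021, 0.215, 0.048]]
[[56, 99, 122, 127, 120, 125, 120, 123, 126, 127, 122, 131, 127, 125, 117, 109, 109, 78, 89, 115, 123, 121, 124, 126, 118, 122, 119, 117, 126, 129, 130, 124, 126, 125, 124, 125, 125, 115, 106, 99, 96, 113, 119, 125, 124, 125, 126, 122, 122, 121, 120, 129, 132, 128, 129, 126, 124, 125, 125, 120, 117, 112, 92, 109, 123, 123, 128, 122, 125, 126, 123, 124, 123, 125, 129, 128, 128, 128, 127, 121, 127, 130, 126, 116, 105, 113, 128, 127, 125, 128, 129, 122, 124, 123, 124, 125, 129, 131, 126, 125, 128, 119, 164, 170, 152], [67, 102, 116, 121, 123, 123, 122, 128, 128, 126, 125, 125, 128, 125, 117, 110, 107, 88, 109, 128, 126, 120, 126, 126, 120, 119, 121, 118, 126, 127, 132, 122, 126, 127, 124, 121, 127, 114, 111, 92, 97, 122, 125, 125, 125, 127, 127, 123, 123, 122, 123, 122, 129, 129, 126, 125, 127, 125, 125, 123, 111, 109,
[... 695 characters left out ...]
 124, 124, 125, 127, 123, 148, 162, 158], [65, 109, 127, 123, 124, 125, 126, 127, 124, 122, 124, 124, 127, 123, 113, 109, 103, 75, 108, 129, 126, 127, 129, 130, 119, 118, 125, 120, 126, 126, 127, 118, 125, 124, 125, 124, 124, 114, 108, 91, 91, 116, 123, 125, 130, 128, 123, 122, 122, 123, 123, 130, 128, 123, 121, 126, 128, 124, 122, 122, 108, 108, 90, 114, 128, 128, 128, 131, 131, 123, 118, 122, 123, 124, 127, 127, 123, 121, 129, 128, 123, 125, 119, 112, 100, 104, 125, 130, 127, 128, 131, 122, 125, 128, 129, 129, 131, 127, 121, 127, 129, 122, 144, 160, 160]]

0.18626173 0.35345352 [0.43792015 0.35052738] [0.65727556 0.35632047]
1.3812429 0.0658627 [0.4366062 0.0584025] [0.6112343  0.06641309]
```

Slot y's are about 0.117, 0.1785, 0.2405 and 0.3015, and the rack front is at x≈0.5425. Next, grasp file B (the middle one).

{"api": "carry_out", "payload": {"linear": [[-0.1,-0.7,0],[-0.12,-1,0],[-0.12,-1,0],[-0.12,-1,0],[-0.12,-1,0],[-0.12,-1,0],[-0.12,-1,-0.7],[-0.12,-1,-1],[-0.12,-1,-1],[-0.12,-1,-1],[-0.12,-1,-1],[-0.12,-1,-1]], "rotation": [[0,0,-0.126],[0,0,-0.126],[0,0,-0.126],[0,0,-0.126],[0,0,-0.126],[0,0,-0.126],[0,0,-0.126],[0,0,-0.126],[0,0,-0.126],[0,0,-0.126],[0,0,-0.126],[0,0,-0.126]], "grip": [-0.5,-0.5,-0.5,-0.5,-0.5,-0.5,-0.5,-0.5,-0.5,-0.5,-0.5,-0.5], "grip_force": 60}}

```text
time: 20.3
ee_pos: [0.43, -0.2559, 0.1206]
tcp_rot: [180.0, 0.0, 168.4]
wrist_force: [-0.4, 0.7, 0.5]
opening: 0.0638
grasp_force: 0.0
```

{"api": "carry_out", "payload": {"linear": [[-0.04,-1,-1],[0,0,0],[0,0,0]], "rotation": [[0,0,0],[0,0,0],[0,0,0]], "grip": [-0.5,-0.5,-0.5]}}

```text
time: 20.6
ee_pos: [0.4291, -0.275, 0.1012]
tcp_rot: [180.0, -0.1, 168.4]
wrist_force: [0.7, 0.3, 0.4]
opening: 0.0639
grasp_force: 0.0
```

Run:
```python
from h import *
t=bot.camera("top");s=bot.camera("side")
for f in files(t):print(*f)
cv2.imwrite("pics/s3.png",cv2.resize(s[230:400,180:370],(600,537)))
print(bot.get_obs()['ee_pos'],bot.get_obs()['tcp_rot'])
```

```text
624 [ 0.6075 -0.2106] 89.4 grip [ 0.6077 -0.1971]
287 [ 0.4196 -0.1879] 5.3 grip [ 0.4331 -0.1866]
[ 0.42967861 -0.27476111  0.10221905] [-1.79992415e+02  5.82840794e-02  1.68490046e+02]
```

View pics/s3.png

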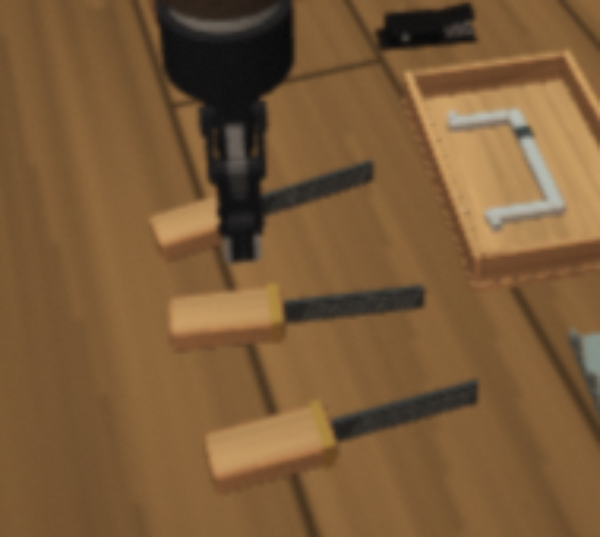

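{"api": "carry_out", "payload": {"linear": [[-0.12,-0.14,-1],[0,0,-1],[0,0,-1],[0,0,-0.8],[0,0,-0.5],[0,0,-0.26],[0,0,0],[0,0,0],[0,0,0],[0,0,0],[0,0,0],[0,0,0]], "rotation": [[0,0,0],[0,0,0],[0,0,0],[0,0,0],[0,0,0],[0,0,0],[0,0,0],[0,0,0],[0,0,0],[0,0,0],[0,0,0],[0,0,0]], "grip": [-0.5,-0.5,-0.5,-0.5,-0.5,-0.5,-0.5,1,1,1,1,1]}}

```text
time: 21.9
ee_pos: [0.4273, -0.2783, 0.0111]
tcp_rot: [-180.0, 0.1, 168.5]
wrist_force: [-0.2, 0.1, 5.7]
opening: 0.0307
grasp_force: 61.4
```

{"api": "carry_out", "payload": {"linear": [[0,0,0.5],[0,0,1],[0,0,1],[0,0,1],[0,0,1],[0,0,1],[0,0,1],[0,0,1],[0,0,0.5],[0,0,0]], "rotation": [[0,0,0],[0,0,0.25],[0,0,0.25],[0,0,0.25],[0,0,0.25],[0,0,0.25],[0,0,0.25],[0,0,0],[0,0,0],[0,0,0]], "grip": [1,1,1,1,1,1,1,1,1,1]}}

```text
time: 22.9
ee_pos: [0.4272, -0.2782, 0.1714]
tcp_rot: [-179.9, 0.1, -179.5]
wrist_force: [0.3, -0.7, -1.9]
opening: 0.0306
grasp_force: 60.4
```

{"api": "carry_out", "payload": {"linear": [[0.15,0.6,0],[0.15,1,0],[0.15,1,0],[0.15,1,0],[0.15,1,0],[0.15,1,0],[0.15,1,0],[0.15,1,0],[0.15,1,0]], "rotation": [[0,0,0],[0,0,0],[0,0,0],[0,0,0],[0,0,0],[0,0,0],[0,0,0],[0,0,0],[0,0,0]], "grip": [1,1,1,1,1,1,1,1,1]}}

```text
time: 23.8
ee_pos: [0.4531, -0.1043, 0.1686]
tcp_rot: [180.0, -0.1, -179.5]
wrist_force: [0.6, -0.7, -1.6]
opening: 0.0307
grasp_force: 60.4
```

{"api": "carry_out", "payload": {"linear": [[0.15,1,-0.2],[0.15,1,-0.2],[0.15,1,-0.2],[0.15,1,-0.2],[0.15,1,-0.2],[0.15,1,-0.2],[0.15,1,-0.2],[0.15,1,-0.2],[0.15,1,-0.2]], "rotation": [[0,0,0],[0,0,0],[0,0,0],[0,0,0],[0,0,0],[0,0,0],[0,0,0],[0,0,0],[0,0,0]], "grip": [1,1,1,1,1,1,1,1,1]}}

```text
time: 24.7
ee_pos: [0.4798, 0.0755, 0.1324]
tcp_rot: [-180.0, -0.1, -179.5]
wrist_force: [0.3, -0.1, -1.4]
opening: 0.0307
grasp_force: 60.4
```

{"api": "carry_out", "payload": {"linear": [[0.15,1,0],[0.15,1,0],[0.15,1,0],[0.15,1,0],[0.15,1,0],[0.15,1,0],[0.15,1,0],[0.15,1,0],[0.15,0.3,0],[0,0,0],[0,0,0],[0,0,0]], "rotation": [[0,0,0],[0,0,0],[0,0,0],[0,0,0],[0,0,0],[0,0,0],[0,0,0],[0,0,0],[0,0,0],[0,0,0],[0,0,0],[0,0,0]], "grip": [1,1,1,1,1,1,1,1,1,1,1,1]}}

```text
time: 25.9
ee_pos: [0.5075, 0.2394, 0.1337]
tcp_rot: [-180.0, -0.0, -179.6]
wrist_force: [-0.4, -0.6, -1.4]
opening: 0.0307
grasp_force: 60.4
```

Run:
```python
from h import *
s=bot.camera("side");t=bot.camera("top")
a=cv2.resize(s[90:230,190:330],(450,450),interpolation=cv2.INTER_CUBIC);b=cv2.resize(t[140:270,145:275],(350,350))
b=np.vstack([b,np.zeros((100,350,3),np.uint8)])
cv2.imwrite("pics/s4.png",np.hstack([a,b]))
print(bot.get_obs()['ee_pos'],bot.get_obs()['tcp_rot'])
```

```text
[0.50766883 0.23945772 0.13395916] [-1.79997272e+02  4.48747795e-03 -1.79585750e+02]
```

View pics/s4.png

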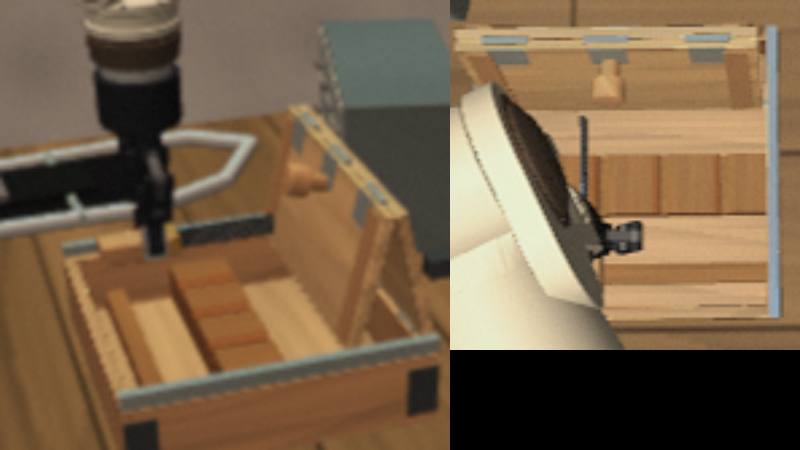

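Held level and aligned: in the top inset the blade is at column 583 with its tip at row 118. I'll check the blade's y and tip x from those pixels.

Run:
```python
from h import *
f=lambda p:np.array([145,140])+(np.atleast_2d(p)+.5)/(350/130)-.5
print(onz("top",f([(133,118),(134,195)]),.143).round(4))
# side: tip approx (272,217) in left panel
g=lambda p:np.array([190,90])+(np.atleast_2d(p)+.5)/(450/140)-.5
print(tri("top",f((133,118)),"side",g((272,216))))
```

```text
[[0.6237 0.2404 0.143 ]
 [0.5509 0.2388 0.143 ]]
(array([0.62569946, 0.24036506, 0.14119486]), np.float64(0.0033693763948369573))
```

{"api": "carry_out", "payload": {"linear": [[0.15,0.04,-0.5],[0,0,-0.8],[0,0,-0.8],[0,0,-0.6],[0,0,-0.5],[0,0,-0.4],[0,0,-0.4],[0,0,-0.3],[0,0,-0.2],[0,0,0],[0,0,0]], "rotation": [[0,0,0],[0,0,0],[0,0,0],[0,0,0],[0,0,0],[0,0,0],[0,0,0],[0,0,0],[0,0,0],[0,0,0],[0,0,0]], "grip": [1,1,1,1,1,1,1,1,1,1,1]}}

```text
time: 27.1
ee_pos: [0.5107, 0.2406, 0.0437]
tcp_rot: [-180.0, -0.0, -179.6]
wrist_force: [1.6, -4.4, -2.7]
opening: 0.0304
grasp_force: 60.3
```

{"api": "carry_out", "payload": {"linear": [[0,-0.03,-0.12],[0,0,0],[0,0,0],[0,0,0],[0,0,0]], "rotation": [[0,0,0],[0,0,0],[0,0,0],[0,0,0],[0,0,0]], "grip": [1,1,0,0,0]}}

```text
time: 27.6
ee_pos: [0.5108, 0.2407, 0.0417]
tcp_rot: [180.0, 0.0, -179.5]
wrist_force: [-0.1, 0.3, 0.1]
opening: 0.0428
grasp_force: 0.0
```

{"api": "carry_out", "payload": {"linear": [[0,0,0.3],[0,0,0.6],[0,0,1],[0,0,1],[0,0,1],[0,0,1],[-0.3,-1,1],[-0.3,-1,0.5],[-0.3,-1,0],[-0.3,-1,0],[-0.3,-1,0],[-0.3,-1,0]], "rotation": [[0,0,0],[0,0,0],[0,0,0],[0,0,0],[0,0,0],[0,0,0],[0,0,0],[0,0,0],[0,0,0],[0,0,0],[0,0,0],[0,0,0]], "grip": [0,0,0,0,0,0,0,0,0,0,0,0]}}

```text
time: 28.8
ee_pos: [0.4745, 0.1196, 0.1708]
tcp_rot: [180.0, 0.1, -179.5]
wrist_force: [0.4, 0.3, -0.2]
opening: 0.0429
grasp_force: 0.0
```

{"api": "carry_out", "payload": {"linear": [[-0.3,-1,0],[-0.3,-1,0],[-0.3,-1,0],[-0.3,-1,0],[-0.3,-1,0],[-0.3,-1,0],[0,-0.3,0]], "rotation": [[0,0,0],[0,0,0],[0,0,0],[0,0,0],[0,0,0],[0,0,0],[0,0,0]], "grip": [0,0,0,0,0,0,0]}}

```text
time: 29.5
ee_pos: [0.4384, -0.0069, 0.1708]
tcp_rot: [-180.0, 0.1, -179.6]
wrist_force: [-0.3, 0.3, -0.3]
opening: 0.0425
grasp_force: 0.0
```

Run:
```python
from h import *
t=bot.camera("top");s=bot.camera("side");cv2.imwrite("pics/t5.png",t)
a=cv2.resize(t[140:290,145:285],(420,450),interpolation=cv2.INTER_CUBIC);b=cv2.resize(s[100:240,200:320],(380,450),interpolation=cv2.INTER_CUBIC)
cv2.imwrite("pics/s5.png",np.hstack([a,b]))
for f in files(t):print(*f)
for f in files(t,(150,170,268,262)):print(*f)
print(bot.get_obs()['ee_pos'],bot.get_obs()['tcp_rot'])
```

```text
616 [ 0.6076 -0.2105] 89.4 grip [ 0.6078 -0.197 ]
278 [ 0.4198 -0.188 ] 5.3 grip [ 0.4333 -0.1868]
287 [ 0.4144 -0.3756] -2.7 grip [ 0.4279 -0.3762]
1589 [0.6293 0.2051] 89.4 grip [0.6295 0.2186]
3112 [0.4925 0.2163] 88.5 grip [0.4928 0.2298]
[ 0.43898821 -0.00609978  0.17037714] [ 1.79992270e+02  8.01281876e-02 -1.79618589e+02]
```

View pics/s5.png

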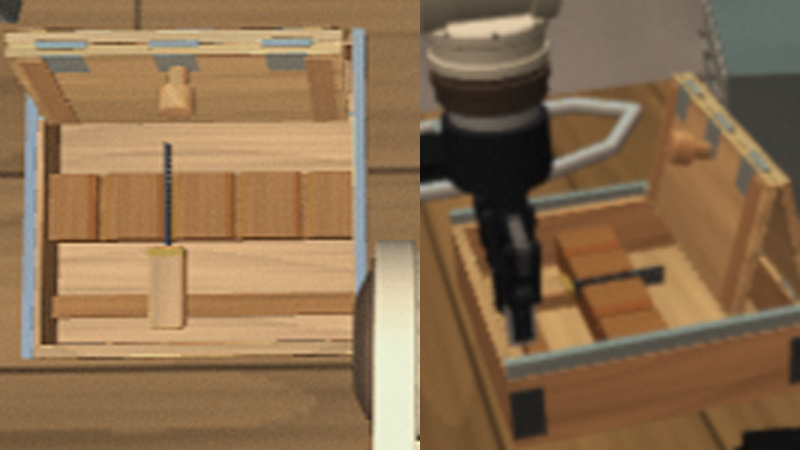

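File B is home in slot 3: blade along the slot at crop column 167, handle end at row 247, about 5 mm clear of the rack. Next is file A, into slot 2.

{"api": "carry_out", "payload": {"linear": [[-0.28,-0.54,0],[0,-1,0],[0,-1,0],[0,-1,0],[0,-1,-0.4],[0,-1,-0.6],[0,-1,-1],[0,-1,-1],[0,-1,-1],[0,-0.5,-1],[0,0,0]], "rotation": [[0,0,0.06],[0,0,0.06],[0,0,0.06],[0,0,0.06],[0,0,0.06],[0,0,0.06],[0,0,0.06],[0,0,0.06],[0,0,0.06],[0,0,0.06],[0,0,0]], "grip": [-0.5,-0.5,-0.5,-0.5,-0.5,-0.5,-0.5,-0.5,-0.5,-0.5,-0.5]}}

```text
time: 30.7
ee_pos: [0.4323, -0.1862, 0.0672]
tcp_rot: [179.9, -0.2, -174.8]
wrist_force: [-0.9, -0.0, -0.1]
opening: 0.0641
grasp_force: 0.0
```

Run:
```python
from h import *
t=bot.camera("top")
for f in files(t):print(*f)
s=bot.camera("side");hsv=cv2.cvtColor(s,cv2.COLOR_BGR2HSV)
for nm,im in(("now",s),("old",cv2.imread("pics/side0.png"))):
    g=im[270:395,215:345];h=cv2.cvtColor(g,cv2.COLOR_BGR2HSV)
    N,l,st,ce=cv2.connectedComponentsWithStats(((h[...,2]>175)&(h[...,1]>60)).astype(np.uint8))
    print(nm,[(st[i,4],(ce[i]+[215,270]).round(1).tolist()) for i in range(1,N) if st[i,4]>60])
print(bot.get_obs()['ee_pos'],bot.get_obs()['tcp_rot'])
```

```text
621 [ 0.6075 -0.2105] 89.4 grip [ 0.6077 -0.197 ]
276 [ 0.4873 -0.3384] 63.1 grip [ 0.4934 -0.3264]
now [(np.int32(704), [331.4, 286.9]), (np.int32(233), [242.4, 298.9]), (np.int32(350), [262.7, 370.8])]
old [(np.int32(620), [329.7, 287.6]), (np.int32(183), [242.2, 299.4]), (np.int32(222), [248.7, 329.3]), (np.int32(262), [261.3, 371.8])]
[ 0.43340277 -0.18583488  0.06993472] [ 1.79973419e+02 -1.72659965e-02 -1.74741830e+02]
```

A is unmoved in the side view, and the top reading at (0.487,-0.338) is probably part of the arm. Grasping A.

{"api": "carry_out", "payload": {"linear": [[0,-0.05,-0.8],[0,0,-0.8],[0,0,-0.7],[0,0,-0.4],[0,0,-0.25],[0,0,0],[0,0,0],[0,0,0],[0,0,0],[0,0,0],[0,0,0]], "rotation": [[0,0,0],[0,0,0],[0,0,0],[0,0,0],[0,0,0],[0,0,0],[0,0,0],[0,0,0],[0,0,0],[0,0,0],[0,0,0]], "grip": [-0.5,-0.5,-0.5,-0.5,-0.5,-0.5,1,1,1,1,1]}}

```text
time: 31.9
ee_pos: [0.4336, -0.1878, 0.0114]
tcp_rot: [-180.0, 0.1, -174.7]
wrist_force: [0.7, 0.5, 5.5]
opening: 0.0311
grasp_force: 60.7
```

{"api": "carry_out", "payload": {"linear": [[0,0,0.5],[0,0,1],[0,0,1],[0,0,1],[0,0,1],[0,0,1],[0.2,0.7,0.7],[0.2,1,0],[0.2,1,0],[0.2,1,0],[0.2,1,0],[0.2,1,0]], "rotation": [[0,0,0],[0,0,0],[0,0,-0.12],[0,0,-0.12],[0,0,-0.12],[0,0,-0.12],[0,0,-0.12],[0,0,0],[0,0,0],[0,0,0],[0,0,0],[0,0,0]], "grip": [1,1,1,1,1,1,1,1,1,1,1,1]}}

```text
time: 33.1
ee_pos: [0.457, -0.0727, 0.1349]
tcp_rot: [-180.0, -0.0, -179.5]
wrist_force: [-0.2, 0.0, -1.1]
opening: 0.0305
grasp_force: 59.9
```

{"api": "carry_out", "payload": {"linear": [[0.2,1,0],[0.2,1,0],[0.2,1,0],[0.2,1,0],[0.2,1,0],[0.2,1,0],[0.2,1,0],[0.2,1,0],[0.2,1,0],[0.2,1,0],[0.2,1,0],[0,0,0]], "rotation": [[0,0,0],[0,0,0],[0,0,0],[0,0,0],[0,0,0],[0,0,0],[0,0,0],[0,0,0],[0,0,0],[0,0,0],[0,0,0],[0,0,0]], "grip": [1,1,1,1,1,1,1,1,1,1,1,1]}}

```text
time: 34.3
ee_pos: [0.5012, 0.1482, 0.1346]
tcp_rot: [180.0, -0.0, -179.4]
wrist_force: [-0.3, 0.2, -1.1]
opening: 0.0303
grasp_force: 59.9
```

{"api": "carry_out", "payload": {"linear": [[0.23,0.8,0],[0.23,0.7,0],[0,0,0],[0,0,0],[0,0,0]], "rotation": [[0,0,0],[0,0,0],[0,0,0],[0,0,0],[0,0,0]], "grip": [1,1,1,1,1]}}

```text
time: 34.8
ee_pos: [0.5102, 0.1762, 0.1344]
tcp_rot: [-180.0, -0.0, -179.5]
wrist_force: [-0.0, -0.1, -1.7]
opening: 0.0302
grasp_force: 59.9
```

Run:
```python
from h import *
t=bot.camera("top");cv2.imwrite("pics/t6.png",t)
h=cv2.cvtColor(t,cv2.COLOR_BGR2HSV)[165:225,195:240]
N,l,st,ce=cv2.connectedComponentsWithStats(((h[...,2]<95)&(h[...,1]<110)).astype(np.uint8))
for i in range(1,N):
    if st[i,4]>12:
        p=np.argwhere(l==i)[:,::-1]+[195,165];w=onz("top",p,.143);print(st[i],w[:,:2].mean(0).round(4),w[:,0].max().round(4),w[:,0].min().round(4))
for f in files(t):print(*f)
print(bot.get_obs()['ee_pos'],bot.get_obs()['tcp_rot'])
```

```text
[ 11   8  29  52 400] [0.5778 0.1768] 0.6505 0.5198
615 [ 0.6076 -0.2107] 89.4 grip [ 0.6078 -0.1972]
281 [ 0.4147 -0.3758] -2.9 grip [ 0.4282 -0.3764]
[0.51020554 0.17614937 0.13447031] [-1.79991657e+02 -1.14754207e-02 -1.79559747e+02]
```

{"api": "carry_out", "payload": {"linear": [[0,0.12,-0.5],[0,0,-0.8],[0,0,-0.8],[0,0,-0.6],[0,0,-0.5],[0,0,-0.4],[0,0,-0.4],[0,0,-0.3],[0,0,-0.2],[0,0,0],[0,0,0]], "rotation": [[0,0,0],[0,0,0],[0,0,0],[0,0,0],[0,0,0],[0,0,0],[0,0,0],[0,0,0],[0,0,0],[0,0,0],[0,0,0]], "grip": [1,1,1,1,1,1,1,1,1,1,1]}}

```text
time: 35.95
ee_pos: [0.5103, 0.1786, 0.0444]
tcp_rot: [-180.0, -0.0, -179.6]
wrist_force: [1.1, -3.9, -3.1]
opening: 0.0305
grasp_force: 59.8
```

{"api": "carry_out", "payload": {"linear": [[0,-0.03,-0.14],[0,0,0],[0,0,0],[0,0,0],[0,0,0],[0,0,0.3],[0,0,0.6],[0,0,1],[0,0,1],[0,0,1],[0,0,1],[-0.2,-0.7,1]], "rotation": [[0,0,0],[0,0,0],[0,0,0],[0,0,0],[0,0,0],[0,0,0],[0,0,0],[0,0,0],[0,0,0],[0,0,0],[0,0,0],[0,0,0]], "grip": [1,1,0,0,0,0,0,0,0,0,0,0]}}

```text
time: 37.15
ee_pos: [0.5066, 0.1651, 0.1616]
tcp_rot: [180.0, 0.1, -179.5]
wrist_force: [-1.0, -0.5, 0.8]
opening: 0.0426
grasp_force: 0.0
```

{"api": "carry_out", "payload": {"linear": [[-0.2,-1,0.5],[-0.2,-1,0],[-0.2,-1,0],[-0.2,-1,0],[-0.2,-1,0],[-0.2,-1,0],[-0.2,-1,0],[-0.2,-1,0],[-0.2,-1,0],[-0.2,-1,0],[-0.2,-1,0],[-0.2,-1,0]], "rotation": [[0,0,0],[0,0,0],[0,0,0],[0,0,0],[0,0,0],[0,0,0],[0,0,0],[0,0,0],[0,0,-0.1],[0,0,-0.1],[0,0,-0.1],[0,0,-0.1]], "grip": [0,0,0,0,0,0,0,0,0,0,0,0]}}

```text
time: 38.35
ee_pos: [0.4582, -0.0765, 0.171]
tcp_rot: [-180.0, 0.1, 177.2]
wrist_force: [-0.2, 0.7, 0.1]
opening: 0.0428
grasp_force: 0.0
```

```bash
cat >> h.py <<'E'
def blades(t,roi,z):
    x0,y0,x1,y1=roi;h=cv2.cvtColor(t[y0:y1,x0:x1],cv2.COLOR_BGR2HSV)
    N,l,st,ce=cv2.connectedComponentsWithStats(((h[...,2]<100)&(h[...,1]<110)).astype(np.uint8))
    for i in range(1,N):
        if st[i,4]>20:
            w=onz("top",np.argwhere(l==i)[:,::-1]+[x0,y0],z)[:,:2].astype(np.float32);v=cv2.fitLine(w,cv2.DIST_HUBER,0,.01,.01).ravel()
            print("blade",st[i,4],w.mean(0).round(4),"x",w[:,0].min().round(4),w[:,0].max().round(4),"yaw",np.degrees(np.arctan(v[1]/v[0])).round(1))
E
python3 - <<'E'
from h import *
t=bot.camera("top");cv2.imwrite("pics/t7.png",t)
blades(t,(185,180,255,225),.05)
for f in files(t):print(*f)
print(bot.get_obs()['ee_pos'],bot.get_obs()['tcp_rot'])
E
```

```text
blade 67 [0.5822 0.2393] x 0.5363 0.627 yaw 1.5
blade 35 [0.5797 0.1782] x 0.5356 0.6264 yaw 0.1
616 [ 0.6076 -0.2106] 89.4 grip [ 0.6078 -0.1971]
353 [ 0.5427 -0.1705] 76.0 grip [ 0.546  -0.1574]
288 [ 0.4144 -0.3756] -2.9 grip [ 0.4279 -0.3763]
[ 0.45779566 -0.07840684  0.17098353] [-1.79933795e+02  7.00510245e-02  1.77130303e+02]
```

{"api": "carry_out", "payload": {"linear": [[-0.1,-0.9,0],[-0.1,-1,0],[-0.1,-1,0],[-0.1,-1,0],[-0.1,-1,0],[-0.1,-1,0],[-0.1,-1,0],[-0.1,-1,0],[-0.1,-1,0],[-0.1,-1,0],[-0.1,-1,0],[-0.1,-1,0]], "rotation": [[0,0,0],[0,0,0],[0,0,0],[0,0,0],[0,0,0],[0,0,0],[0,0,0],[0,0,0],[0,0,0],[0,0,0],[0,0,0],[0,0,0]], "grip": [-0.5,-0.5,-0.5,-0.5,-0.5,-0.5,-0.5,-0.5,-0.5,-0.5,-0.5,-0.5]}}

```text
time: 39.6
ee_pos: [0.4344, -0.3144, 0.1708]
tcp_rot: [-180.0, 0.1, 177.3]
wrist_force: [0.4, 0.1, 0.9]
opening: 0.0643
grasp_force: 0.0
```

{"api": "carry_out", "payload": {"linear": [[-0.1,-1,-1],[-0.1,-1,-1],[-0.1,-1,-1],[0,0,-1],[0,0,-1],[0,0,0],[0,0,0]], "rotation": [[0,0,0],[0,0,0],[0,0,0],[0,0,0],[0,0,0],[0,0,0],[0,0,0]], "grip": [-0.5,-0.5,-0.5,-0.5,-0.5,-0.5,-0.5]}}

```text
time: 40.3
ee_pos: [0.4286, -0.3736, 0.0707]
tcp_rot: [-180.0, 0.0, 177.3]
wrist_force: [-0.1, 0.1, 0.1]
opening: 0.0638
grasp_force: 0.0
```

Run:
```python
from h import *
s=bot.camera("side")
for nm,im in(("now",s),("old",cv2.imread("pics/side0.png"))):
    g=im[270:395,215:345];h=cv2.cvtColor(g,cv2.COLOR_BGR2HSV)
    for m in(((h[...,2]>175)&(h[...,1]>60)),((h[...,2]<85)&(h[...,1]<110))):
        N,l,st,ce=cv2.connectedComponentsWithStats(m.astype(np.uint8))
        print(nm,[(int(st[i,4]),(ce[i]+[215,270]).round(1).tolist()) for i in range(1,N) if st[i,4]>60])
t=bot.camera("top")
for f in files(t):print(*f)
print(bot.get_obs()['ee_pos'],bot.get_obs()['tcp_rot'])
```

```text
now [(522, [328.9, 288.3]), (251, [260.7, 372.1])]
now [(2329, [269.6, 311.7]), (330, [307.9, 359.5])]
old [(620, [329.7, 287.6]), (183, [242.2, 299.4]), (222, [248.7, 329.3]), (262, [261.3, 371.8])]
old [(237, [279.4, 289.1]), (303, [291.7, 325.7]), (329, [308.0, 359.5])]
657 [ 0.6074 -0.2138] 89.4 grip [ 0.6075 -0.2003]
[ 0.42900186 -0.37400791  0.07148441] [-1.79923900e+02  9.83586480e-02  1.77280133e+02]
```

{"api": "carry_out", "payload": {"linear": [[-0.04,-0.1,-0.8],[0,0,-0.8],[0,0,-0.7],[0,0,-0.4],[0,0,-0.3],[0,0,0],[0,0,0],[0,0,0],[0,0,0],[0,0,0],[0,0,0]], "rotation": [[0,0,0],[0,0,0],[0,0,0],[0,0,0],[0,0,0],[0,0,0],[0,0,0],[0,0,0],[0,0,0],[0,0,0],[0,0,0]], "grip": [-0.5,-0.5,-0.5,-0.5,-0.5,-0.5,1,1,1,1,1]}}

```text
time: 41.5
ee_pos: [0.428, -0.3761, 0.0107]
tcp_rot: [-179.9, 0.1, 177.3]
wrist_force: [-0.3, -0.0, 6.1]
opening: 0.0308
grasp_force: 61.2
```

{"api": "carry_out", "payload": {"linear": [[0,0,0.5],[0,0,1],[0,0,1],[0,0,1],[0,0,1],[0,0,1],[0.17,0.6,0.7],[0.17,1,0],[0.17,1,0],[0.17,1,0],[0.17,1,0],[0.17,1,0]], "rotation": [[0,0,0],[0,0,0],[0,0,0.08],[0,0,0.08],[0,0,0.08],[0,0,0.08],[0,0,0.08],[0,0,0],[0,0,0],[0,0,0],[0,0,0],[0,0,0]], "grip": [1,1,1,1,1,1,1,1,1,1,1,1]}}

```text
time: 42.7
ee_pos: [0.4478, -0.262, 0.1338]
tcp_rot: [180.0, -0.0, -179.5]
wrist_force: [0.5, 0.1, -1.1]
opening: 0.0306
grasp_force: 60.4
```

{"api": "carry_out", "payload": {"linear": [[0.17,1,0],[0.17,1,0],[0.17,1,0],[0.17,1,0],[0.17,1,0],[0.17,1,0],[0.17,1,0],[0.17,1,0],[0.17,1,0],[0.17,1,0],[0.17,1,0],[0.17,1,0]], "rotation": [[0,0,0],[0,0,0],[0,0,0],[0,0,0],[0,0,0],[0,0,0],[0,0,0],[0,0,0],[0,0,0],[0,0,0],[0,0,0],[0,0,0]], "grip": [1,1,1,1,1,1,1,1,1,1,1,1]}}

```text
time: 43.9
ee_pos: [0.4883, -0.0222, 0.1338]
tcp_rot: [180.0, -0.0, -179.5]
wrist_force: [0.9, 0.0, -1.8]
opening: 0.0307
grasp_force: 60.4
```

{"api": "carry_out", "payload": {"linear": [[0.17,1,0],[0.17,1,0],[0.17,1,0],[0.17,1,0],[0.17,1,0],[0.17,1,0],[0,0.7,0],[0,0,0],[0,0,0],[0,0,0],[0,0,0]], "rotation": [[0,0,0],[0,0,0],[0,0,0],[0,0,0],[0,0,0],[0,0,0],[0,0,0],[0,0,0],[0,0,0],[0,0,0],[0,0,0]], "grip": [1,1,1,1,1,1,1,1,1,1,1]}}

```text
time: 45.0
ee_pos: [0.509, 0.1097, 0.1338]
tcp_rot: [-180.0, 0.0, -179.6]
wrist_force: [-1.2, 0.1, -1.9]
opening: 0.0305
grasp_force: 60.3
```

{"api": "carry_out", "payload": {"linear": [[0.07,0.34,-0.4],[0,0,-0.8],[0,0,-0.8],[0,0,-0.6],[0,0,-0.5],[0,0,-0.4],[0,0,-0.4],[0,0,-0.3],[0,0,-0.2],[0,0,-0.1],[0,0,0],[0,0,0]], "rotation": [[0,0,0],[0,0,0],[0,0,0],[0,0,0],[0,0,0],[0,0,0],[0,0,0],[0,0,0],[0,0,0],[0,0,0],[0,0,0],[0,0,0]], "grip": [1,1,1,1,1,1,1,1,1,1,1,1]}}

```text
time: 46.2
ee_pos: [0.5108, 0.1164, 0.0439]
tcp_rot: [-179.9, 0.0, -179.6]
wrist_force: [0.1, -5.2, 0.5]
opening: 0.0307
grasp_force: 60.6
```

{"api": "carry_out", "payload": {"linear": [[0,-0.03,-0.12],[0,0,0],[0,0,0],[0,0,0],[0,0,0],[0,0,0.3],[0,0,0.6],[0,0,1],[0,0,1],[0,0,1],[0,0,1],[-0.2,-0.7,1]], "rotation": [[0,0,0],[0,0,0],[0,0,0],[0,0,0],[0,0,0],[0,0,0],[0,0,0],[0,0,0],[0,0,0],[0,0,0],[0,0,0],[0,0,0]], "grip": [1,1,0,0,0,0,0,0,0,0,0,0]}}

```text
time: 47.4
ee_pos: [0.5067, 0.1033, 0.1612]
tcp_rot: [180.0, 0.1, -179.5]
wrist_force: [-0.0, -0.6, 0.4]
opening: 0.0428
grasp_force: 0.0
```

{"api": "carry_out", "payload": {"linear": [[-0.2,-1,1],[-0.2,-1,0.5],[-0.2,-1,0],[-0.2,-1,0],[-0.2,-1,0],[-0.2,-1,0],[-0.2,-1,0],[-0.2,-1,0],[0,0,0],[0,0,0]], "rotation": [[0,0,0],[0,0,0],[0,0,0],[0,0,0],[0,0,0],[0,0,0],[0,0,0],[0,0,0],[0,0,0],[0,0,0]], "grip": [-0.5,-0.5,-0.5,-0.5,-0.5,-0.5,-0.5,-0.5,-0.5,-0.5]}}

```text
time: 48.4
ee_pos: [0.4746, -0.0575, 0.1902]
tcp_rot: [180.0, 0.1, -179.6]
wrist_force: [0.2, 0.6, -0.5]
opening: 0.0642
grasp_force: 0.0
```

Run:
```python
from h import *
t=bot.camera("top");cv2.imwrite("pics/t8.png",t);s=bot.camera("side")
blades(t,(185,180,258,225),.05)
a=cv2.resize(t[140:290,145:285],(420,450),interpolation=cv2.INTER_CUBIC);b=cv2.resize(s[90:240,200:325],(375,450),interpolation=cv2.INTER_CUBIC)
cv2.imwrite("pics/s8.png",np.hstack([a,b]))
for a in np.arange(1.2,1.45,.05):
    k=np.array([[.7195-.166*np.cos(a)-.039*np.sin(a),.2085,.073+.11*np.sin(a)+.039*np.cos(a)],[.7195-.138*np.cos(a),.2085-.135,.073+.138*np.sin(a)]])
    print(round(a,2),k[0].round(3),((proj("side",k)-[200,90])*3).round(0).tolist(),((proj("top",k)-[145,140])*3).round(0).tolist())
print(bot.get_obs()['ee_pos'],bot.get_obs()['tcp_rot'])
```

```text
blade 68 [0.5816 0.2393] x 0.5363 0.627 yaw 1.7
blade 35 [0.5797 0.1782] x 0.5356 0.6264 yaw 0.1
blade 30 [0.5612 0.1164] x 0.5376 0.5925 yaw -0.8
1.2 [0.623 0.208 0.19 ] [[227.0, 170.0], [320.0, 209.0]] [[176.0, 121.0], [342.0, 60.0]]
1.25 [0.63  0.208 0.19 ] [[234.0, 169.0], [327.0, 206.0]] [[176.0, 113.0], [342.0, 52.0]]
1.3 [0.638 0.208 0.189] [[241.0, 168.0], [334.0, 203.0]] [[176.0, 104.0], [342.0, 43.0]]
1.35 [0.645 0.208 0.189] [[248.0, 168.0], [341.0, 200.0]] [[177.0, 95.0], [342.0, 35.0]]
1.4 [0.653 0.208 0.188] [[256.0, 167.0], [348.0, 197.0]] [[177.0, 86.0], [342.0, 26.0]]
[ 0.47470445 -0.05693574  0.18979045] [ 1.79990922e+02  3.77856397e-02 -1.79514670e+02]
```

View pics/s8.png

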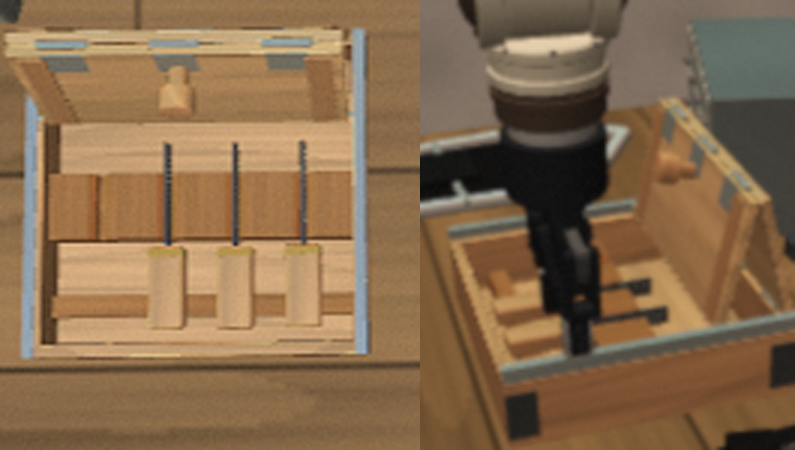

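All three files are home (blades at crop columns 167, 235 and 303, handles clear of the rack). The cover hinge corner at (348,198) gives an angle of about 1.39. Next I'll grip the knob, deeper this time, and draw the cover down.

{"api": "carry_out", "payload": {"linear": [[0.3,0.4,1],[0.6,0.9,1],[0.6,0.9,1],[0.6,0.9,0.5],[0.6,0.9,0],[0.6,0.9,0],[0.6,0.9,0],[0.6,0.9,0],[0.6,0.9,0],[0.6,0.9,0],[0.6,0.9,0],[0.6,0.9,0]], "rotation": [[0,0,0],[0,0,0],[0,0,0],[0,0,0],[0,0,0],[0,0,0],[0,0,0],[0,0,0],[0,0,0],[0,0,0],[0,0,0],[0,0,0]], "grip": [-0.5,-0.5,-0.5,-0.5,-0.5,-0.5,-0.5,-0.5,-0.5,-0.5,-0.5,-0.5]}}

```text
time: 49.7
ee_pos: [0.6127, 0.1505, 0.2592]
tcp_rot: [180.0, -0.0, -179.5]
wrist_force: [0.5, 0.8, -0.3]
opening: 0.0642
grasp_force: 0.0
```

{"api": "carry_out", "payload": {"linear": [[0.6,0.9,0],[0.6,0.9,0],[0.6,0.9,0],[0.14,0.3,0],[0,0,0],[0,0,0],[0,0,0]], "rotation": [[0,0,0],[0,0,0],[0,0,0],[0,0,0],[0,0,0],[0,0,0],[0,0,0]], "grip": [-0.5,-0.5,-0.5,-0.5,-0.5,-0.5,-0.5]}}

```text
time: 50.4
ee_pos: [0.6509, 0.2079, 0.2598]
tcp_rot: [180.0, 0.0, -179.6]
wrist_force: [-0.2, -0.1, 0.6]
opening: 0.0641
grasp_force: 0.0
```

Run:
```python
from h import *
a=np.linspace(1.39,0,29)
k=np.c_[-.166*np.cos(a)-.039*np.sin(a),.110*np.sin(a)+.039*np.cos(a)]
print((np.diff(k,axis=0)/.02).round(2).tolist(), k[-1]-k[0])
s=bot.camera("side");cv2.imwrite("pics/s9.png",s)
print(bot.get_obs()['ee_pos'],bot.get_obs()['tcp_rot'])
```

```text
[[-0.38, 0.04], [-0.37, 0.02], [-0.36, 0.01], [-0.35, -0.0], [-0.34, -0.02], [-0.33, -0.03], [-0.31, -0.05], [-0.3, -0.06], [-0.28, -0.08], [-0.27, -0.09], [-0.25, -0.1], [-0.23, -0.12], [-0.22, -0.13], [-0.2, -0.14], [-0.18, -0.15], [-0.16, -0.17], [-0.14, -0.18], [-0.12, -0.19], [-0.1, -0.2], [-0.08, -0.21], [-0.06, -0.22], [-0.04, -0.23], [-0.02, -0.24], [0.0, -0.24], [0.02, -0.25], [0.05, -0.26], [0.07, -0.27], [0.09, -0.27]] [-0.09778671 -0.0762198 ]
[0.6509763  0.20783367 0.2598786 ] [ 1.79995272e+02  2.92065578e-02 -1.79571198e+02]
```

{"api": "carry_out", "payload": {"linear": [[0,0.04,-0.6],[0,0,-0.8],[0,0,-0.8],[0,0,-0.6],[0,0,-0.5],[0,0,-0.5],[0,0,-0.4],[0,0,-0.24],[0,0,0],[0,0,0]], "rotation": [[0,0,0],[0,0,0],[0,0,0],[0,0,0],[0,0,0],[0,0,0],[0,0,0],[0,0,0],[0,0,0],[0,0,0]], "grip": [-0.5,-0.5,-0.5,-0.5,-0.5,-0.5,-0.5,-0.5,-0.5,-0.5]}}

```text
time: 51.45
ee_pos: [0.6514, 0.2093, 0.1709]
tcp_rot: [180.0, 0.0, -179.5]
wrist_force: [0.3, -0.4, -0.8]
opening: 0.0642
grasp_force: 0.0
```

{"api": "carry_out", "payload": {"linear": [[0,0,0],[0,0,0],[0,0,0],[0,0,0],[0,0,0],[0,0,0]], "rotation": [[0,0,0],[0,0,0],[0,0,0],[0,0,0],[0,0,0],[0,0,0]], "grip": [1,1,1,1,1,1], "grip_force": 40}}

```text
time: 52.05
ee_pos: [0.6515, 0.2087, 0.1711]
tcp_rot: [-180.0, 0.0, -179.6]
wrist_force: [-0.2, -5.3, 4.7]
opening: 0.0284
grasp_force: 39.5
```

{"api": "carry_out", "payload": {"linear": [[-0.38,0,0.04],[-0.37,0,0.02],[-0.36,0,0.01],[-0.35,0,0],[-0.34,0,-0.02],[-0.33,0,-0.03],[-0.31,0,-0.05],[-0.3,0,-0.06],[-0.28,0,-0.08],[-0.27,0,-0.09]], "rotation": [[0,0,0],[0,0,0],[0,0,0],[0,0,0],[0,0,0],[0,0,0],[0,0,0],[0,0,0],[0,0,0],[0,0,0]], "grip": [1,1,1,1,1,1,1,1,1,1]}}

```text
time: 53.05
ee_pos: [0.5863, 0.2087, 0.1641]
tcp_rot: [-179.9, 0.1, -179.6]
wrist_force: [9.3, -4.7, -6.2]
opening: 0.0287
grasp_force: 53.8
```

{"api": "carry_out", "payload": {"linear": [[-0.25,0,-0.1],[-0.23,0,-0.12],[-0.22,0,-0.13],[-0.2,0,-0.14],[-0.18,0,-0.15],[-0.16,0,-0.17],[-0.14,0,-0.18],[-0.12,0,-0.19],[-0.1,0,-0.2]], "rotation": [[0,0,0],[0,0,0],[0,0,0],[0,0,0],[0,0,0],[0,0,0],[0,0,0],[0,0,0],[0,0,0]], "grip": [1,1,1,1,1,1,1,1,1]}}

```text
time: 53.95
ee_pos: [0.5532, 0.2087, 0.139]
tcp_rot: [-180.0, 0.0, -179.6]
wrist_force: [-5.2, -7.9, 11.3]
opening: 0.0286
grasp_force: 58.3
```

Tracking well, so I'll finish the closure with a slight extra press.

{"api": "carry_out", "payload": {"linear": [[-0.08,0,-0.21],[-0.06,0,-0.22],[-0.04,0,-0.23],[-0.02,0,-0.24],[0,0,-0.24],[0.02,0,-0.25],[0.05,0,-0.26],[0.07,0,-0.27],[0.09,0,-0.27],[0,0,0],[0,0,0]], "rotation": [[0,0,0],[0,0,0],[0,0,0],[0,0,0],[0,0,0],[0,0,0],[0,0,0],[0,0,0],[0,0,0],[0,0,0],[0,0,0]], "grip": [1,1,1,1,1,1,1,1,1,1,1]}}

```text
time: 55.05
ee_pos: [0.5532, 0.2086, 0.0926]
tcp_rot: [-179.9, -0.2, -179.6]
wrist_force: [-0.1, -5.6, -3.6]
opening: 0.0289
grasp_force: 55.2
```

{"api": "carry_out", "payload": {"linear": [[0,0,-0.1],[0,0,-0.1],[0,0,0]], "rotation": [[0,0,0],[0,0,0],[0,0,0]], "grip": [1,1,1]}}

```text
time: 55.35
ee_pos: [0.5537, 0.2087, 0.0913]
tcp_rot: [-180.0, 0.0, -179.6]
wrist_force: [-5.7, -7.3, 13.3]
opening: 0.0289
grasp_force: 56.3
```

Now pressing against a stop. Release, back off to the right and check.

{"api": "carry_out", "payload": {"linear": [[0,0,0],[0,0,0],[0,0,0],[0,0,0.3],[0,0,0.6],[0,0,1],[0,0,1],[0,0,1],[-0.3,-1,1],[-0.3,-1,0],[-0.3,-1,0],[-0.3,-1,0]], "rotation": [[0,0,0],[0,0,0],[0,0,0],[0,0,0],[0,0,0],[0,0,0],[0,0,0],[0,0,0],[0,0,0],[0,0,0],[0,0,0],[0,0,0]], "grip": [-0.5,-0.5,-0.5,-0.5,-0.5,-0.5,-0.5,-0.5,-0.5,-0.5,-0.5,-0.5]}}

```text
time: 56.55
ee_pos: [0.53, 0.1288, 0.1892]
tcp_rot: [180.0, 0.1, -179.5]
wrist_force: [-0.9, -0.6, 0.0]
opening: 0.0641
grasp_force: 0.0
```

{"api": "carry_out", "payload": {"linear": [[-0.3,-1,0],[-0.3,-1,0],[-0.3,-1,0],[-0.3,-1,0],[-0.3,-1,0],[-0.3,-1,0],[-0.3,-1,0],[-0.3,-1,0],[-0.3,-1,0],[-0.3,-1,0],[0,0,0],[0,0,0]], "rotation": [[0,0,0],[0,0,0],[0,0,0],[0,0,0],[0,0,0],[0,0,0],[0,0,0],[0,0,0],[0,0,0],[0,0,0],[0,0,0],[0,0,0]], "grip": [-0.5,-0.5,-0.5,-0.5,-0.5,-0.5,-0.5,-0.5,-0.5,-0.5,-0.5,-0.5]}}

```text
time: 57.75
ee_pos: [0.4703, -0.0708, 0.1888]
tcp_rot: [180.0, 0.1, -179.6]
wrist_force: [0.6, 0.4, -0.3]
opening: 0.0641
grasp_force: 0.0
```

Run:
```python
from h import *
t=bot.camera("top");s=bot.camera("side");cv2.imwrite("pics/t10.png",t);cv2.imwrite("pics/s10.png",s)
a=cv2.resize(t[140:290,145:285],(420,450),interpolation=cv2.INTER_CUBIC);b=cv2.resize(s[140:265,195:300],(378,450),interpolation=cv2.INTER_CUBIC)
cv2.imwrite("pics/f.png",np.hstack([a,b]))
# compare knob region with start
for n,im,old,(x0,y0,x1,y1) in(("top",t,"pics/top0.png",(195,200,225,225)),("side",s,"pics/side0.png",(243,160,265,188))):
    o=cv2.imread(old)[y0:y1,x0:x1].astype(np.float32);c=im[y0:y1,x0:x1].astype(np.float32)
    print(n,cv2.phaseCorrelate(cv2.cvtColor(o,6),cv2.cvtColor(c,6)),np.abs(o-c).mean())
for a in(0,.05,.1):
    k=np.array([.7195-.166*np.cos(a)-.039*np.sin(a),.2085,.073+.11*np.sin(a)+.039*np.cos(a)]);print(a,proj("side",k).round(1),proj("top",k).round(1))
```

```text
top ((-0.12000265743055927, 0.6238155023366083), 0.9152546005249024) 11.668
side ((-23841.182401404832, -588.0313006483029), -3.922780354817708e-05) 75.40368
0 [[254.2 173.6]] [[208.4 212.2]]
0.05 [[253.5 172. ]] [[208.1 212.7]]
0.1 [[253.  170.5]] [[207.7 213. ]]
```

View pics/f.png

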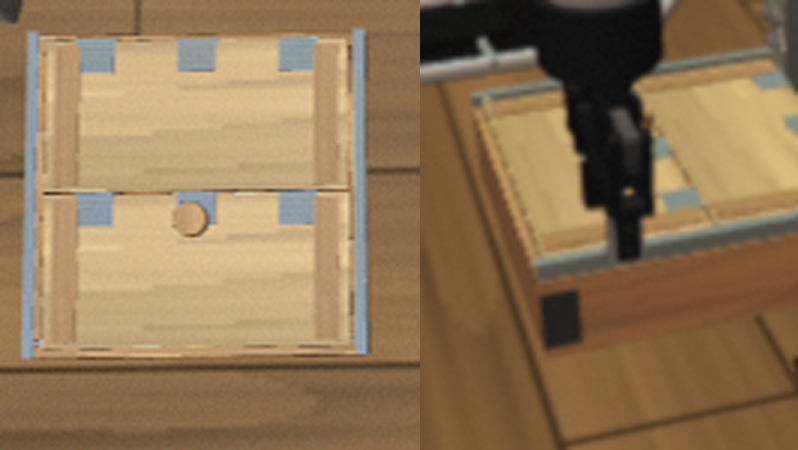

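Top shows the cover looking flat, with the knob at crop (190,218). The 0.6 px knob shift could mean about 0.05 rad is left, so I'll clear the arm and compare the side view.

{"api": "carry_out", "payload": {"linear": [[-1,0,0],[-1,0,0],[-1,0,0],[-1,0,0],[-1,0,0],[-1,0,0],[0,0,0]], "rotation": [[0,0,0],[0,0,0],[0,0,0],[0,0,0],[0,0,0],[0,0,0],[0,0,0]], "grip": [-0.5,-0.5,-0.5,-0.5,-0.5,-0.5,-0.5]}}

```text
time: 58.55
ee_pos: [0.349, -0.0701, 0.1885]
tcp_rot: [-180.0, 0.0, -179.5]
wrist_force: [-0.2, -0.8, -0.3]
opening: 0.0639
grasp_force: 0.0
```

Run:
```python
from h import *
s=bot.camera("side");t=bot.camera("top")
S0=cv2.cvtColor(cv2.imread("pics/side0.png"),6);T0=cv2.cvtColor(cv2.imread("pics/top0.png"),6);S=cv2.cvtColor(s,6);T=cv2.cvtColor(t,6)
def tm(a,b,roi):
    x0,y0,x1,y1=roi;k=8
    A=cv2.resize(a[y0:y1,x0:x1],None,fx=k,fy=k,interpolation=cv2.INTER_CUBIC);B=cv2.resize(b[y0-4:y1+4,x0-4:x1+4],None,fx=k,fy=k,interpolation=cv2.INTER_CUBIC)
    r=cv2.matchTemplate(B,A,cv2.TM_CCOEFF_NORMED);_,v,_,p=cv2.minMaxLoc(r);return round(v,3),(p[0]/k-4,p[1]/k-4)
print("side knob",tm(S0,S,(248,165,263,184)),"ctrl chest",tm(S0,S,(225,205,330,235)),"hinge patch near",tm(S0,S,(262,186,280,203)))
print("top knob",tm(T0,T,(200,205,217,220)),"ctrl",tm(T0,T,(300,140,405,210)),"track",tm(T0,T,(262,200,272,262)))
print("hinge patch proj", [proj("side",[[.7195-.138*np.cos(a),.12,.083-.01+.01*np.cos(a)+.138*np.sin(a)]]).round(1) for a in(0,.05,.1)])
```

```text
side knob (0.997, (0.0, 0.0)) ctrl chest (0.999, (0.0, 0.0)) hinge patch near (0.995, (0.0, 0.0))
top knob (0.982, (0.0, 0.0)) ctrl (0.968, (0.0, 0.0)) track (0.994, (0.0, 0.0))
hinge patch proj [array([[271.7, 194.5]]), array([[271.7, 192.5]]), array([[271.8, 190.4]])]
```

The cover is flat: no shift from the start in either view (0.05 rad would show as 1.6-2 px).

```bash
python3 -c "
from workcell import bot
print(bot.job_done())"
```

```text
the job is handed in; nothing more can be done
None
```

The job is handed in at about 59 s of the 210 s allowed: the heel bar was flat in the tray, the three files on the bench went into slots 1–3, and the cover is back down flat; the hand-in call gave no verdict, and I did not look at the files again after closing the cover.

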